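# Stow the glass seed jar in the tilt-out bin and bolt it

### The job

Put the green glass seed jar away in the open tilt-out bin of the parts cabinet: the glass is thin, so hold it with a light grip, set it down gently, without letting it drop, standing on the bin's floor with its lid towards the bin's mouth, and let go of it while the bin is still tilted out. Then ease the bin fully shut without slamming it, slide the barrel bolt all the way across and turn its handle down into the notch. Leave everything else on the bench where it is.

Things in the scene. Friction and masses are not known exactly. Their poses are not given: they have to be found in the camera images.
- jar: Thin green glass seed jar, plain cylinder 50 mm across, 110 mm tall, top 17 mm a fixed metal lid 51 mm across; empty, about 0.16 kg. Stands on the bench, at the left or right. Origin under its centre, z up to the lid. Cracks if the fingers' forces on it add up to over 80 N (40 N from each of two; a 20 to 30 N grip holds it safely) or if it knocks the cabinet or bin with over 25 N.
- cabinet: Grey parts cabinet, fixed, 170 deep, 270 tall. Origin on the bench, in its front plane, below the bin's middle; x into the cabinet, y left as the robot sees it, z up. It spans y -180 to 100 mm; the bin's opening y -88 to 88, height 28 to 225 mm. The small drawers above (225 to 270) are fixed and jut 8 mm forward, their pulls 15 mm. The front at y -180 to -88 carries the bolt.
- bin (a joint): Tilt of the yellow tilt-out bin, rad: 0 shut (upright, front flush with the cabinet's front plane), 0.68 at its stop; starts 0.54 to 0.64 open, its top leaning out to the robot. Axis along the cabinet's y through the bin's bottom front edge (cabinet x 0, height 30 mm). Stiff hinge (0.35 N m): it stays where left; 4 to 6 N near the top of its front moves it.
- bin_in (a point): Centre of the bin's inner floor; x into the cabinet, y left, z out of the mouth along the front panel; tilts with the bin. 50.5 mm behind the front panel's outer face, 5 mm above the hinge along z. Inside 158 (y) by 89 mm (x). Front panel 6 mm thick, rising 100 mm above the floor, sides 80, back 75. In the tilted bin things slide and lean towards the front panel.
- bin_lip (a point): Middle of the top outer edge of the bin's yellow front panel, 105 mm from the hinge axis along the panel; x of its frame is the panel's normal, pointing into the bin.
- bolt (a joint): Slide of the steel barrel bolt, m: 0 drawn back (right), 0.040 fully across (to the left, the cabinet's +y), its rod then 25 mm or more in front of the bin's front panel, holding it shut. Starts at 0 to 0.006. Friction 1.5 N; it stays where it is left.
- bolt_turn (a joint): Turn of the bolt's handle about the rod, rad: 0 level, straight out from the cabinet's front to the robot; grows going down, stop at 0.95; negative is raised, to -0.40. Starts at -0.3 to 0 and stays where left (0.03 N m). A guard ledge 9 mm below the rod's axis and out to 20 mm in front of it stops the handle at about 0.2 until the bolt is across (0.036 or more), at an 18 mm wide notch.
- bolt_axis (a point): Point on the axis of the bolt's rod (10 mm in diameter, along the cabinet's y) where the handle starts; it slides with the bolt. 14 mm in front of the cabinet's front plane, 115 mm above the bench; at cabinet y = -155 mm with the bolt drawn back.
- bolt_knob (a point): Centre of the red ball (18 mm in diameter) at the end of the bolt's handle, 68 mm from the rod's axis; the handle's bar is 9 mm thick.
- pot: Terracotta pot, 96 mm in diameter, 90 mm tall, origin under its centre. Bystander; stands on the other side from the jar.
- watering_can: Aluminium watering can, empty, body 140 mm in diameter and 150 mm tall, hoop handle to 195 mm, spout reaching 200 mm from its axis. Origin under its body's centre. Bystander, on the right.
- garden_fork: Blue plastic hand fork, 235 mm long, 64 mm wide, lying flat; origin under its middle. Bystander.
- hammer: Steel tack hammer, 240 mm long, lying flat; origin at its middle. Bystander.
- seed_tin: Red seed tin, 80 x 100 x 60 mm, origin under its centre. Bystander, right of the cabinet.
- sanding_block: White sanding block, 70 x 110 x 35 mm, origin under its centre. Bystander.
Things that resemble listed ones, but are neither listed nor needed, are in the scene too. Leave any yellow look-alike of the jar alone.

How it is judged:
On the way, in this order (a step that is already met when the one before it is completed fails the run):
1. the jar stands on the bin's floor, let go, the bin still tilted out (x of jar in the frame of bin_in between -0.05 and 0.05 m and y of jar in the frame of bin_in between -0.08 and 0.08 m and z of jar in the frame of bin_in between -0.008 and 0.012 m and angle between the z axis of jar and the z axis of bin_in, either way round below 0.25 rad and contact force between jar and the fingers below 0.05 N and value of joint bin above 0.4 rad), for 0.2 s.
2. the bin is fully shut with the jar standing in it (x of jar in the frame of bin_in between -0.05 and 0.05 m and y of jar in the frame of bin_in between -0.08 and 0.08 m and z of jar in the frame of bin_in between -0.008 and 0.012 m and angle between the z axis of jar and the z axis of bin_in, either way round below 0.25 rad and value of joint bin below 0.05 rad), for 0.2 s.
3. the bolt is slid across in front of the shut bin (value of joint bin below 0.05 rad and value of joint bolt above 0.033 m), for 0.1 s.
4. the bolt's handle is turned down into the notch (all of step 3 and value of joint bolt_turn above 0.7 rad), for 0.1 s.
At the end, for the whole second after the job is handed in: The jar stands released and at rest on the bin's floor (lid up, within 0.25 rad of the bin's axis, underside within 12 mm of the floor), the bin is shut (within 0.05 rad), the bolt is across (33 mm or more of its 40 mm) and its handle is turned down (0.7 rad or more below level, in the notch) (all of step 4 and x of jar in the frame of bin_in between -0.05 and 0.05 m and y of jar in the frame of bin_in between -0.08 and 0.08 m and z of jar in the frame of bin_in between -0.008 and 0.012 m and angle between the z axis of jar and the z axis of bin_in, either way round below 0.25 rad and contact force between jar and the fingers below 0.05 N and linear speed of jar below 0.02 m/s); the robot touches nothing.
It fails at once if the jar is squeezed with more than 80 N in all (contact force between the fingers and jar above 80 N).
It fails at once if the jar knocks the cabinet or its bin with more than 25 N (contact force between jar and cabinet above 25 N).
It fails at once if the bin is slammed (turning shut faster than 2.5 rad/s) (velocity of joint bin below -2.5 rad/s).
It fails at once if the jar is let fall (moving at over 0.5 m/s with no finger on it) (contact force between jar and the fingers below 0.05 N and linear speed of jar above 0.5 m/s).
It fails at once if a bystander (pot, watering can, fork, hammer, seed tin, sanding block) is moved by more than 30 mm or tipped over (distance of any of pot, watering_can, garden_fork, hammer, seed_tin, sanding_block from where it was at the start of the episode above 0.03 m or angle between any of pot, watering_can, garden_fork, hammer, seed_tin, sanding_block's own z axis and vertical above 0.5 rad).
It also fails if it takes over 67 s, if anything falls off the work surface, if the arm or the gripper's body presses on something with over 40 N, if the wrist force passes 120 N, or if a joint passes its speed limit or range.

### The arm

A 6-joint arm with a two-finger parallel gripper is mounted at the origin on the work surface. World frame = base frame: x ahead of the robot, y to its left, z up, the work surface at z = 0. Lengths are in m, angles in rad, forces in N, time in s.
With the tool pointing down it reaches from about 0.25 to 0.775 m from the base axis. Payload 4 kg.
Tool frame: the origin (TCP) lies between the finger pads; the fingertips stand 11 mm ahead of it and the grasp point (between the pads) lies 8 mm behind it; z points along the fingers, y is the direction in which the jaws open and shut (so a half turn about z gives the same grasp; the last joint's range is limited). The gripper opens to 94 mm and grips with 3 to 60 N. Pads are 16 mm wide; open, the fingers measure 119 mm over their backs; the gripper's body (75 mm by 177 mm) begins 78 mm behind the grasp point.
Start: joints at [-1.266, 0.087, 1.371, -0, 1.684, -0.103], TCP at [0.218, -0.505, 0.182] pointing down, gripper open.
Joint ranges: [-3.1, 3.1], [-0.76, 2.03], [0.27, 2.55], [-1.08, 4.22], [0.17, 2.65], [-2.57, 2.57]. Speed limits (rad/s): [2.79, 2.79, 3.14, 3.14, 3.14, 3.14].

### API

Orientations are given as [roll, pitch, yaw] about the fixed x, y, z axes, in that order (R = Rz(yaw) Ry(pitch) Rx(roll)).
In Python, from bench import get_obs, cams, ticket gives the robot as it stands. The module is installed in compiled form; this text tells all that it offers.
- The arm moves only by the shell command python3 -m crank 'ROWS'. ROWS is JSON, a list of rows, each an object of numbers: "tx", "ty", "tz": the shift along the tool's x, y, z in cm; "twist": the turn about the tool's z in degrees; "grip": the opening, from 0 (shut) to 1 (fully open). In form: [{"tx": .., "ty": .., "tz": .., "twist": .., "grip": ..}, ...]. A call has 1 to 12 rows; each row shifts and turns the commanded pose from where the row before left it, along the tool's axes as they then stand; what a row does not reach is not made up. A row lasts 1/8 s, in which the tool goes at most 62.5 mm and 10.7 degrees, less where a joint would pass 70% of its speed; a pose out of reach is approached as far as the arm can. A call is refused whole if a number of a shift passes 6.25 or a number of a turn 10.7, either way. A call with a gripper value outside its range is refused whole. The fingers move at their own pace and stop on an object; the grip force is fixed at half the most. Time passes only in rows, so rows that do not move let the fingers close. It gives the time, the measured TCP pose, the force and the opening at its end, in the units of the state.
- get_obs(): the state, without advancing time (a new reading comes with each control period).
- cams.snapshot(name): name is "scene" or "top" or "wrist"; returns a dict with "frame" (420x560x3 uint8, red, green, blue), "intrinsics" (3x3 intrinsics, pixels), "dist" ([k1, k2, p1, p2, k3] as OpenCV has them; the pictures are not rectified), "R" (3x3) and "t" (3): a world point X has camera coordinates R X + t; the wrist camera has in their place "hand_eye" (4x4, takes a point from camera to tool coordinates, whose origin is the TCP and whose axes are the flange's). Camera axes: x right, y down, z forward; pixel columns grow to the right and rows downward; lengths in m; the calibration is good to about 2 mm. A picture is of the moment at which its call begins: read the wrist's pose just before it. There is no depth.
- ticket.close_job(): hands the job in, once; it reports no verdict.
Trained networks look in a picture, given as the dict that the camera call returned (one of the last four; its "shot" number tells which), for a name from the list of things; names that differ only in an ending like _2 or _b are one class to them, and where a whole thing is asked for, a point or a joint stands for the part that bears it (a point fixed in the world has none). Each returns a list of dicts, best first, with "conf" (0 to 1); they miss things now and then, are a little off and sometimes report something else, mostly with a low value. They report only what shows in the picture. A call takes as long as a camera call. They do not tell look-alikes from the thing itself.
- cams.outline_of(picture, query): "region" (420x560 bool, what is visible of it) and "centre" ([column, row] in pixels, amid what is visible of it).
The state is a dict: "time": time; "joint_positions": joint angles; "qvel": joint speeds; "joint_torque": joint torques, N m; "tool_pos": TCP position; "ee_rot": TCP orientation; "wrist_force": force on the tool from outside, world axes, zero at the start; "wrist_torque": the same for the moment, N m; "width": finger opening in m.
Only numpy, scipy, OpenCV 4.12 (cv2) and the standard library are available. Lean on these libraries where they do the work, as an engineer would, in place of code of your own. Each camera call takes 0.05 s, during which the arm holds its last target.

## Working session

There is one attempt and no reset: what is moved stays moved. The work goes in short steps, Python scripts to look and compute and a shell command to move; the robot and the scene stay as the last step left them, time stands still between calls to the robot, and variables do not carry over. Pictures are saved under pics/ and viewed, and the job is handed in when it is done.

```bash
mkdir -p pics; ls; python3 - <<'E'
from bench import get_obs, cams, ticket
import cv2
o=get_obs()
for k,v in o.items(): print(k,v)
for n in ("scene","top"):
    p=cams.snapshot(n); cv2.imwrite(f"pics/{n}0.png",p["frame"][:,:,::-1]); print(n,p["intrinsics"].tolist(),p["dist"],p["R"].tolist(),p["t"])
o=get_obs()
p=cams.snapshot("wrist"); cv2.imwrite("pics/wrist0.png",p["frame"][:,:,::-1]); print(p["intrinsics"],p["dist"],p["hand_eye"])
E
```

```text
pics
time 0.0
joint_positions [-1.26610087e+00  8.79707498e-02  1.37223149e+00 -3.17753146e-05
  1.68358413e+00 -1.03084545e-01]
qvel [-0.00022661  0.00130109  0.00062718 -0.00166858 -0.00220512  0.00116092]
joint_torque [ 4.47097264e-04 -3.40178490e+01 -3.02432585e+01  7.18663540e-02
  3.29918484e-02 -1.96883484e-04]
tool_pos [ 0.21792934 -0.50433875  0.18060717]
ee_rot [-3.13940734e+00 -1.94323892e-04  4.07776244e-01]
wrist_force [-0.12725383  0.48847862 -0.15042404]
wrist_torque [-0.02670479 -0.03297488 -0.01266295]
width 0.09389335650853906
scene [[502.549460442685, 0.0, 272.7951283423978], [0.0, 502.549460442685, 212.48592322678505], [0.0, 0.0, 1.0]] [-0.10729285  0.          0.          0.          0.        ] [[-0.3183606071817829, -0.9478999159833192, 0.011501003158959392], [-0.8542244405710611, 0.28159619562441507, -0.4370402587187065], [0.4110317857853628, -0.14896084011803895, -0.8993684112672757]] [0.13546545 0.50125014 1.38528157]
top [[498.8144516763425, 0.0, 270.0515338164664], [0.0, 498.8144516763425, 210.82757208789008], [0.0, 0.0, 1.0]] [-0.16776354  0.          0.          0.          0.        ] [[0.015411506636081544, -0.9997849948261747, 0.013872619926748438], [-0.9975179592105711, -0.01632694853568397, -0.06849344351024134], [0.06870521461711265, -0.012782600359047835, -0.9975551105640617]] [-0.04741852  0.51161236  1.51827201]
[[351.47461963   0.         280.39797941]
 [  0.         351.47461963 199.11423392]
 [  0.           0.           1.        ]] [-0.05976961  0.          0.          0.          0.        ] [[-1.19671417e-04 -9.70119043e-01 -2.42629404e-01  6.96494643e-02]
 [ 9.99998750e-01 -4.98639818e-04  1.50051358e-03 -6.73036685e-04]
 [-1.57666148e-03 -2.42628921e-01  9.70117890e-01 -2.03585255e-01]
 [ 0.00000000e+00  0.00000000e+00  0.00000000e+00  1.00000000e+00]]
```

View pics/scene0.png

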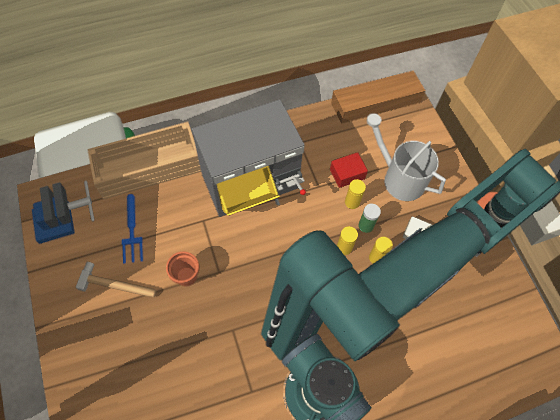

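View pics/top0.png

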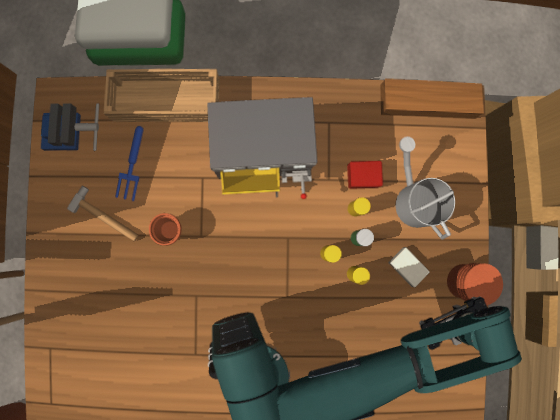

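View pics/wrist0.png

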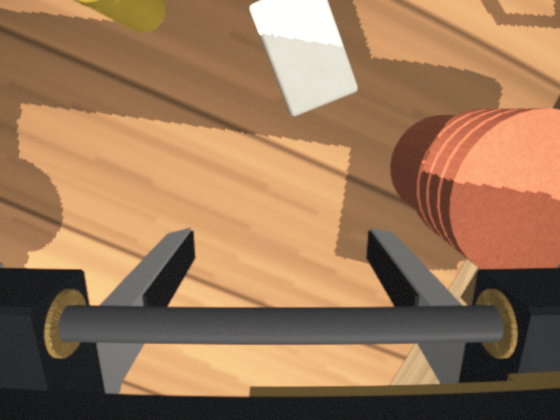

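The green jar is at scene (370,217) and top (364,238). The three yellow look-alikes are at top (361,207), (333,254) and (361,276). I'll measure positions with the networks and the calibration.

```bash
cat > h.py <<'E'
import numpy as np, cv2
from bench import get_obs, cams, ticket
from scipy.spatial.transform import Rotation as Ro
def und(p,uv):
    return cv2.undistortPoints(np.array(uv,float).reshape(-1,1,2),p["intrinsics"],p["dist"]).reshape(-1,2)
def ray(p,uv):
    d=np.c_[und(p,uv),np.ones(len(np.array(uv).reshape(-1,2)))]
    R=np.array(p["R"]);t=np.array(p["t"])
    return -R.T@t, d@R
def plane(p,uv,z):
    c,d=ray(p,uv); return c+d*((z-c[2])/d[:,2])[:,None]
def tri(pa,ua,pb,ub):
    ca,da=ray(pa,ua);cb,db=ray(pb,ub); out=[]
    for a,b in zip(da,db):
        A=np.stack([a,-b],1); s=np.linalg.lstsq(A,cb-ca,rcond=None)[0]
        out.append(np.r_[((ca+a*s[0])+(cb+b*s[1]))/2,np.linalg.norm(ca+a*s[0]-cb-b*s[1])])
    return np.array(out)
def proj(p,X):
    R=np.array(p["R"]);t=np.array(p["t"])
    return cv2.projectPoints(np.array(X,float).reshape(-1,3),cv2.Rodrigues(R)[0],t,p["intrinsics"],p["dist"])[0].reshape(-1,2)
def wristcam(p,o):
    # adds R,t to wrist picture
    T=np.eye(4);T[:3,:3]=Ro.from_euler('xyz',o["ee_rot"]).as_matrix();T[:3,3]=o["tool_pos"]
    C=np.linalg.inv(T@np.array(p["hand_eye"]));p["R"]=C[:3,:3];p["t"]=C[:3,3];return p
def save(p,name,box=None,scale=1):
    f=p["frame"][:,:,::-1]
    if box: f=f[box[1]:box[3],box[0]:box[2]]
    f=cv2.resize(np.ascontiguousarray(f),None,fx=scale,fy=scale,interpolation=cv2.INTER_CUBIC); cv2.imwrite("pics/"+name,f)
E
python3 - <<'E'
from h import *
S=cams.snapshot("scene");T=cams.snapshot("top")
for q in ["jar","cabinet","bin","bolt_knob","pot","watering_can","garden_fork","hammer","seed_tin","sanding_block"]:
    for n,p in (("S",S),("T",T)):
        r=cams.outline_of(p,q)
        for d in r[:4]:
            m=d["region"]; ys,xs=np.where(m); col=p["frame"][m].mean(0).astype(int)
            print(q,n,round(d["conf"],2),np.round(d["centre"],1),m.sum(),xs.min(),xs.max(),ys.min(),ys.max(),col)
save(T,"t1.png",(195,85,395,295),3); save(S,"s1.png",(190,90,410,270),3)
E
```

```text
jar S 0.64 [369.8 218.3] 440 359 380 204 231 [141 155 135]
jar S 0.64 [380.5 249.5] 397 369 393 237 262 [205 179  58]
jar S 0.63 [357.8 191.7] 435 345 365 179 208 [204 177  57]
jar S 0.57 [346.6 238.7] 400 337 356 227 254 [207 182  58]
jar T 0.83 [330.8 250.7] 302 320 340 245 261 [203 176  47]
jar T 0.8 [355.5 208.1] 352 347 370 197 215 [198 167  47]
jar T 0.68 [359.9 273.2] 377 347 370 266 285 [181 154  42]
jar T 0.55 [362.4 238.5] 344 351 374 229 245 [160 159 145]
cabinet S 0.78 [247.9 157.1] 9327 192 304 98 216 [133 126 101]
cabinet T 0.88 [259.3 143.4] 9213 208 316 96 197 [121 111  95]
cabinet T 0.49 [165.9 229.4] 859 149 181 213 245 [133  71  45]
bin S 0.6 [248.5 194.6] 1916 217 278 167 215 [182 154  52]
bin T 0.78 [252.8 184.6] 1337 221 280 168 194 [153 122  39]
bolt_knob S 0.45 [301.  191.4] 17 300 303 188 193 [213  84  78]
bolt_knob S 0.44 [347.8 166.6] 901 330 367 152 186 [167  47  40]
bolt_knob T 0.52 [301.5 190. ] 85 301 306 175 198 [155 109  95]
pot S 0.79 [182.5 268.7] 960 166 199 252 286 [153  88  62]
pot T 0.62 [164.3 229.9] 832 149 181 213 244 [131  70  45]
watering_can S 0.95 [409.1 170.8] 2815 367 444 115 200 [153 152 146]
watering_can T 0.9 [424.2 201.5] 2712 395 454 138 238 [129 125 120]
watering_can T 0.56 [301.3 178.6] 139 286 306 172 198 [161 128 115]
garden_fork S 0.75 [133.4 235.3] 563 122 142 195 262 [ 40  66 113]
garden_fork T 0.75 [131.3 173.1] 791 115 143 126 199 [57 59 86]
hammer S 0.97 [106.6 280. ] 841 77 155 263 296 [152 127  97]
hammer T 0.65 [ 96.1 211. ] 875 68 136 187 239 [127 100  72]
hammer T 0.15 [425.9 203.3] 2765 395 454 137 238 [130 126 121]
seed_tin S 0.89 [348.7 167.6] 848 330 366 152 186 [170  46  40]
seed_tin T 0.8 [363.9 173.9] 903 347 382 161 188 [161  41  31]
sanding_block S 0.51 [415.4 224.6] 252 403 429 218 238 [222 221 207]
sanding_block S 0.18 [407.6 170.6] 2933 367 445 114 201 [154 153 146]
sanding_block T 0.82 [409.  266.5] 860 389 428 248 286 [171 165 147]
```

View pics/t1.png

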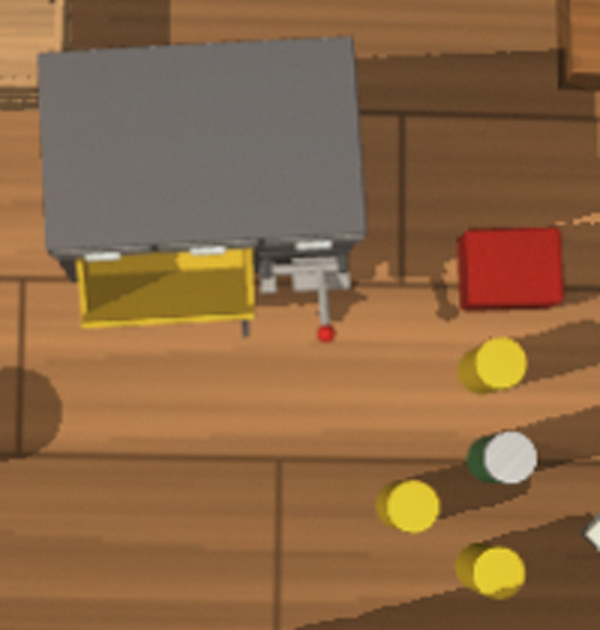

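View pics/s1.png

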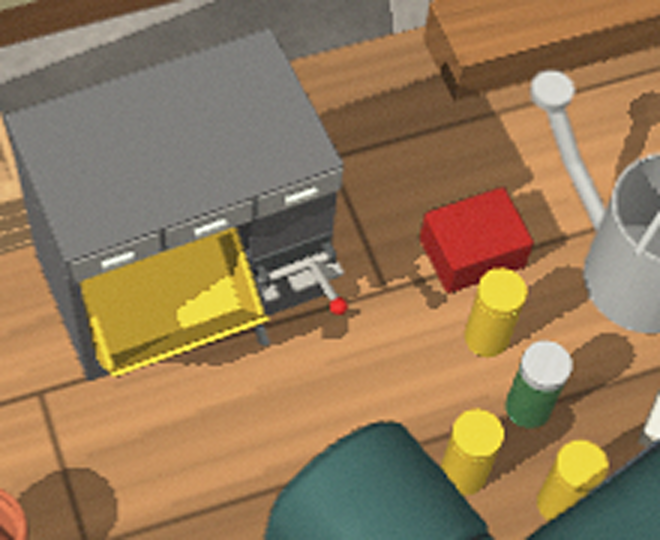

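The crop shows one green body with a metal lid, at top (365,237) and scene (372,211). The other three are yellow all over. So that one is the jar.

```bash
python3 - <<'E'
from h import *
S=cams.snapshot("scene");T=cams.snapshot("top")
t=lambda x,y:(x/3+195-.33,y/3+85-.33)
s=lambda x,y:(x/3+190-.33,y/3+90-.33)
print("tri jar lid",tri(S,[s(546,364)],T,[t(510,457)]).round(4))
print("plane", plane(T,[t(510,457)],.11).round(4),plane(S,[s(546,364)],.11).round(4))
print("yellow", plane(T,[t(498,363),t(413,506),t(498,572)],.11).round(3).tolist())
print("cab top T", plane(T,[t(38,53),t(352,37),t(365,240),t(48,250)],.27).round(4).tolist())
print("cab top S", plane(S,[s(10,115),s(268,32),s(341,163),s(72,262)],.27).round(4).tolist())
print("knob",tri(S,[s(339,307)],T,[t(326,334)]).round(4))
print("lip L,R",tri(S,[s(115,373),s(268,318)],T,[t(83,327),t(255,319)]).round(4).tolist())
print("tin", plane(T,[(364,174)],.06).round(3), "can",plane(T,[(432,202)],.15).round(3),"pot",plane(T,[(165,229)],.09).round(3))
E
```

```text
tri jar lid [[ 0.4338 -0.3165  0.1054  0.0018]]
plane [[ 0.4341 -0.3147  0.11  ]] [[ 0.4317 -0.3156  0.11  ]]
yellow [[0.525, -0.302, 0.11], [0.386, -0.22, 0.11], [0.323, -0.304, 0.11]]
cab top T [[0.7789, 0.1337, 0.27], [0.7984, -0.1423, 0.27], [0.6172, -0.1545, 0.27], [0.6037, 0.1197, 0.27]]
cab top S [[0.7765, 0.1284, 0.27], [0.7938, -0.1399, 0.27], [0.625, -0.1551, 0.27], [0.6003, 0.1152, 0.27]]
knob [[ 0.5482 -0.1335  0.1307  0.0021]]
lip L,R [[0.5522, 0.0996, 0.1217, 0.0012], [0.563, -0.0646, 0.1211, 0.0003]]
tin [[ 0.626 -0.323  0.06 ]] can [[ 0.536 -0.504  0.15 ]] pot [[0.449 0.27  0.09 ]]
```

Before committing, I checked the closing geometry. The gripper body is wider than the fingers by about 29 mm. With the tool straight down, the body would meet the drawers before the bin is shut. I'll lift clear and see how the arm behaves near its reach limit, above the cabinet.

```bash
python3 -m crank '[{"tz":-6},{"tz":-6},{"tz":-6},{"tx":5.1,"ty":-3.1},{"tx":5.1,"ty":-3.1},{"tx":5.1,"ty":-3.1},{"tx":5.1,"ty":-3.1},{"tx":5.1,"ty":-3.1},{"tx":5.1,"ty":-3.1},{"tx":5.1,"ty":-3.1},{"tx":5.1,"ty":-3.1}]'; python3 -c "
from bench import get_obs
o=get_obs();print(o['tool_pos'],o['ee_rot'],o['joint_positions'],o['time'])"
```

```text
[ 0.21810864 -0.5049092   0.18180528] [3.14155037e+00 3.17587544e-05 4.07794018e-01] [-1.26610400e+00  8.72052169e-02  1.37069556e+00 -2.74129411e-05
  1.68364656e+00 -1.03104780e-01] 1.35invalid input at $[0]: expected keys tx, ty, tz, twist, grip
```

```bash
python3 -m crank '[{"tx":0,"ty":0,"tz":-6,"twist":0,"grip":1},{"tx":0,"ty":0,"tz":-6,"twist":0,"grip":1},{"tx":0,"ty":0,"tz":-6,"twist":0,"grip":1},{"tx":5.1,"ty":-3.1,"tz":0,"twist":0,"grip":1},{"tx":5.1,"ty":-3.1,"tz":0,"twist":0,"grip":1},{"tx":5.1,"ty":-3.1,"tz":0,"twist":0,"grip":1},{"tx":5.1,"ty":-3.1,"tz":0,"twist":0,"grip":1},{"tx":5.1,"ty":-3.1,"tz":0,"twist":0,"grip":1},{"tx":5.1,"ty":-3.1,"tz":0,"twist":0,"grip":1},{"tx":5.1,"ty":-3.1,"tz":0,"twist":0,"grip":1},{"tx":5.1,"ty":-3.1,"tz":0,"twist":0,"grip":1}]'; python3 -c "
from bench import get_obs
o=get_obs();print(o['tool_pos'],o['ee_rot'],o['joint_positions'],o['time'])"
```

```text
time: 2.72
tool_pos: [0.4951, -0.1137, 0.362]
ee_rot: [3.141, -0.0, 0.408]
wrist_force: [0.9, -0.8, -0.3]
width: 0.094
[ 0.49514456 -0.11368444  0.36200887] [ 3.14082186e+00 -4.79914399e-04  4.07744976e-01] [-3.37151072e-01  2.86947304e-02  1.07544502e+00 -2.70097230e-04
  2.03657756e+00  8.25779051e-01] 2.725
```

```bash
python3 -m crank '[{"tx":6,"ty":-0.7,"tz":0,"twist":0,"grip":1},{"tx":6,"ty":-0.7,"tz":0,"twist":0,"grip":1},{"tx":6,"ty":-0.7,"tz":0,"twist":0,"grip":1},{"tx":6,"ty":-0.7,"tz":0,"twist":0,"grip":1},{"tx":6,"ty":-0.7,"tz":0,"twist":0,"grip":1},{"tx":5.5,"ty":2.4,"tz":0,"twist":0,"grip":1},{"tx":5.5,"ty":2.4,"tz":0,"twist":0,"grip":1}]'; python3 -c "
from bench import get_obs
o=get_obs();print(o['tool_pos'],o['ee_rot'],o['joint_positions'],o['time'])"
```

```text
time: 3.6
tool_pos: [0.7995, 0.0328, 0.3039]
ee_rot: [3.115, -0.069, 0.41]
wrist_force: [0.2, -1.2, 0.6]
width: 0.094
[0.79946829 0.03281953 0.30392406] [ 3.11523396 -0.06919366  0.4098402 ] [-0.03247146  0.72013439  0.27606123  0.0065706   2.07157552  1.13276447] 3.6
```

```bash
python3 -m crank '[{"tx":5.5,"ty":2.4,"tz":0,"twist":0,"grip":1},{"tx":5.5,"ty":2.4,"tz":0,"twist":0,"grip":1}]'; python3 -c "
from bench import get_obs
o=get_obs();print(o['tool_pos'],o['ee_rot'],o['joint_positions'],o['time'])"
```

```text
time: 3.85
tool_pos: [0.85, 0.0291, 0.2718]
ee_rot: [3.088, -0.138, 0.412]
wrist_force: [-0.4, 0.0, 0.6]
width: 0.0937
[0.84995409 0.02909935 0.27181717] [ 3.08803196 -0.13781379  0.41157641] [-0.03736854  0.76570702  0.27506933  0.01219039  1.95342626  1.1309352 ] 3.85
```

The arm tilts as it overreaches, now about 0.15 rad. I'll go up first to stay clear of the cabinet, then see whether the tilt stays.

```bash
python3 -m crank '[{"tx":0,"ty":0,"tz":-6,"twist":0,"grip":1},{"tx":0,"ty":0,"tz":-4,"twist":0,"grip":1}]'; cat > st.py <<'E'
from h import *
np.set_printoptions(precision=4,suppress=True)
o=get_obs();R=Ro.from_euler('xyz',o["ee_rot"]).as_matrix()
print("t",o["time"],"p",o["tool_pos"],"rpy",o["ee_rot"],"w",o["width"],"F",o["wrist_force"]);print("x",R[:,0],"y",R[:,1],"z",R[:,2],"j",o["joint_positions"])
E
python3 st.py
```

```text
time: 4.1
tool_pos: [0.8066, 0.0274, 0.3518]
ee_rot: [3.078, -0.164, 0.413]
wrist_force: [0.5, 0.2, 1.4]
width: 0.094
t 4.1 p [0.8066 0.0274 0.3518] rpy [ 3.0776 -0.1638  0.4129] w 0.09399378602061456 F [0.5123 0.2099 1.4349]
x [0.9037 0.3959 0.1631] y [ 0.3909 -0.9183  0.0631] z [ 0.1747  0.0067 -0.9846] j [-0.0428  0.6644  0.2739  0.0158  2.0281  1.1286]
```

```bash
python3 -m crank '[{"tx":4.5,"ty":1.9,"tz":-3.5,"twist":0,"grip":1},{"tx":4.5,"ty":1.9,"tz":-3.5,"twist":0,"grip":1},{"tx":4.5,"ty":1.9,"tz":-3.5,"twist":0,"grip":1},{"tx":4.5,"ty":1.9,"tz":-3.5,"twist":0,"grip":1}]'; python3 st.py
```

```text
time: 4.6
tool_pos: [0.826, 0.0235, 0.4145]
ee_rot: [3.015, -0.313, 0.428]
wrist_force: [-0.3, -0.4, -0.3]
width: 0.0942
t 4.6 p [0.826  0.0235 0.4145] rpy [ 3.0148 -0.3129  0.4276] w 0.09421459309536788 F [-0.3294 -0.3981 -0.2863]
x [0.8658 0.3945 0.3078] y [ 0.3759 -0.9188  0.1204] z [ 0.3303  0.0115 -0.9438] j [-0.0533  0.5977  0.275   0.0311  1.9331  1.1259]
```

The tilt builds and stays, so this can give the roughly 0.55 rad needed for both inserting the jar and closing the bin. For picking I want the tool vertical again, so I'll retract to the inner limit and see whether it un-tilts there.

```bash
python3 -m crank '[{"tx":-5.2,"ty":-2.25,"tz":-2,"twist":0,"grip":1},{"tx":-5.2,"ty":-2.25,"tz":-2,"twist":0,"grip":1},{"tx":-5.2,"ty":-2.25,"tz":-2,"twist":0,"grip":1},{"tx":-5.2,"ty":-2.25,"tz":-2,"twist":0,"grip":1},{"tx":-5.2,"ty":-2.25,"tz":-2,"twist":0,"grip":1},{"tx":-5.2,"ty":-2.25,"tz":-2,"twist":0,"grip":1},{"tx":-5.2,"ty":-2.25,"tz":-2,"twist":0,"grip":1},{"tx":-5.2,"ty":-2.25,"tz":-2,"twist":0,"grip":1}]'; python3 st.py
```

```text
time: 5.6
tool_pos: [0.3485, 0.0231, 0.4179]
ee_rot: [3.013, -0.314, 0.428]
wrist_force: [0.3, 0.4, -0.1]
width: 0.0939
t 5.6 p [0.3485 0.0231 0.4179] rpy [ 3.0134 -0.314   0.4285] w 0.09392096105645259 F [ 0.2768  0.4197 -0.0905]
x [0.8651 0.3952 0.3089] y [ 0.3761 -0.9185  0.1216] z [ 0.3318  0.011  -0.9433] j [-0.1696 -0.5491  1.4411  0.0711  1.9169  1.0284]
```

```bash
python3 -m crank '[{"tx":-5.2,"ty":-2.25,"tz":-2,"twist":0,"grip":1},{"tx":-5.2,"ty":-2.25,"tz":-2,"twist":0,"grip":1},{"tx":-5.2,"ty":-2.25,"tz":-2,"twist":0,"grip":1}]'; python3 st.py
```

```text
time: 5.98
tool_pos: [0.2059, 0.0326, 0.4435]
ee_rot: [3.025, -0.267, 0.415]
wrist_force: [0.7, 0.5, 0.3]
width: 0.0943
t 5.975 p [0.2059 0.0326 0.4435] rpy [ 3.0253 -0.2672  0.4147] w 0.0942689401593207 F [0.7084 0.5007 0.2963]
x [0.8828 0.3886 0.264 ] y [ 0.3721 -0.9214  0.1119] z [ 0.2868 -0.0005 -0.958 ] j [-0.2549 -0.7552  1.4422  0.0871  2.1708  0.9763]
```

```bash
python3 -m crank '[{"tx":1,"ty":0.5,"tz":6,"twist":0,"grip":1},{"tx":1,"ty":0.5,"tz":6,"twist":0,"grip":1},{"tx":1,"ty":0.5,"tz":6,"twist":0,"grip":1},{"tx":-5.2,"ty":-2.2,"tz":-1.7,"twist":0,"grip":1},{"tx":-5.2,"ty":-2.2,"tz":-1.7,"twist":0,"grip":1},{"tx":-5.2,"ty":-2.2,"tz":-1.7,"twist":0,"grip":1}]'; python3 st.py
```

```text
time: 6.72
tool_pos: [0.2103, 0.0703, 0.3323]
ee_rot: [3.031, -0.164, 0.407]
wrist_force: [0.8, 0.4, -0.5]
width: 0.0936
t 6.725 p [0.2103 0.0703 0.3323] rpy [ 3.0312 -0.1641  0.4073] w 0.09362819070144973 F [ 0.8333  0.3994 -0.4784]
x [0.9058 0.3908 0.1634] y [ 0.3772 -0.9197  0.1087] z [ 0.1928 -0.0369 -0.9806] j [ 0.1894 -0.7568  1.682  -0.081   2.0311  1.3192]
```

```bash
python3 -m crank '[{"tx":0.5,"ty":1,"tz":5.5,"twist":0,"grip":1},{"tx":0.5,"ty":1,"tz":5.5,"twist":0,"grip":1},{"tx":-5.2,"ty":-2.2,"tz":-1,"twist":0,"grip":1},{"tx":-5.2,"ty":-2.2,"tz":-1,"twist":0,"grip":1},{"tx":-5.2,"ty":-2.2,"tz":-1,"twist":0,"grip":1}]'; python3 st.py
```

```text
time: 7.35
tool_pos: [0.1549, 0.1154, 0.2594]
ee_rot: [3.01, -0.071, 0.395]
wrist_force: [0.5, 0.9, 0.3]
width: 0.0942
t 7.35 p [0.1549 0.1154 0.2594] rpy [ 3.0096 -0.071   0.3952] w 0.09418516254391437 F [0.4992 0.9056 0.3165]
x [0.9206 0.384  0.0709] y [ 0.373  -0.9185  0.1312] z [ 0.1155 -0.0944 -0.9888] j [ 0.6268 -0.7567  1.8291 -0.1612  2.0255  1.7331]
```

```bash
python3 -m crank '[{"tx":3,"ty":5.3,"tz":0.9,"twist":0,"grip":1},{"tx":3,"ty":5.3,"tz":0.9,"twist":0,"grip":1},{"tx":3,"ty":5.3,"tz":0.9,"twist":0,"grip":1},{"tx":-3.1,"ty":4.1,"tz":1.3,"twist":0,"grip":1},{"tx":-3.1,"ty":4.1,"tz":1.3,"twist":0,"grip":1},{"tx":-3.1,"ty":4.1,"tz":1.3,"twist":0,"grip":1},{"tx":-3.1,"ty":4.1,"tz":1.3,"twist":0,"grip":1},{"tx":-2.8,"ty":-5.2,"tz":-0.9,"twist":0,"grip":1},{"tx":-2.8,"ty":-5.2,"tz":-0.9,"twist":0,"grip":1}]'; python3 st.py
```

```text
time: 8.48
tool_pos: [0.1852, -0.1415, 0.2303]
ee_rot: [3.051, -0.047, 0.392]
wrist_force: [-0.6, 0.3, -0.1]
width: 0.0941
t 8.475 p [ 0.1852 -0.1415  0.2303] rpy [ 3.0505 -0.0471  0.3917] w 0.09412660631823158 F [-0.5956  0.2729 -0.0813]
x [0.9232 0.3813 0.0471] y [ 0.3762 -0.9221  0.0908] z [ 0.0781 -0.0661 -0.9948] j [-0.9375 -0.7567  1.8838  0.0253  1.9147  0.2535]
```

```bash
python3 -m crank '[{"tx":-2.8,"ty":-5,"tz":1,"twist":0,"grip":1},{"tx":-2.8,"ty":-5,"tz":1,"twist":0,"grip":1}]'; python3 st.py
```

```text
time: 8.72
tool_pos: [0.1663, -0.1206, 0.2212]
ee_rot: [3.116, -0.005, 0.394]
wrist_force: [-0.1, -0.3, -0.5]
width: 0.0942
t 8.725 p [ 0.1663 -0.1206  0.2212] rpy [ 3.1165 -0.0047  0.3944] w 0.09420548162146171 F [-0.1074 -0.3235 -0.4977]
x [0.9232 0.3842 0.0047] y [ 0.384  -0.923   0.0251] z [ 0.014  -0.0214 -0.9997] j [-0.9022 -0.7565  1.8983 -0.0025  1.9743  0.2733]
```

```bash
python3 -m crank '[{"tx":2.9,"ty":4.7,"tz":0,"twist":0,"grip":1},{"tx":2.9,"ty":4.7,"tz":0,"twist":0,"grip":1},{"tx":2.9,"ty":4.7,"tz":0,"twist":0,"grip":1},{"tx":2.9,"ty":4.7,"tz":0,"twist":0,"grip":1},{"tx":2.9,"ty":4.7,"tz":0,"twist":0,"grip":1},{"tx":2.9,"ty":4.7,"tz":0,"twist":0,"grip":1},{"tx":0,"ty":0,"tz":0,"twist":0,"grip":1}]'; python3 st.py; python3 - <<'E'
from h import *
o=get_obs();p=cams.snapshot("wrist");wristcam(p,o);save(p,"w2.png")
T=cams.snapshot("top");save(T,"t2.png",(275,180,435,300),4)
print(proj(p,[[.433,-.3155,.11]]))
for d in cams.outline_of(p,"jar")[:4]:
    m=d["region"];ys,xs=np.where(m);print(d["conf"],d["centre"],p["frame"][m].mean(0),xs.min(),xs.max(),ys.min(),ys.max())
E
```

```text
time: 9.6
tool_pos: [0.4374, -0.3147, 0.2256]
ee_rot: [3.122, -0.002, 0.396]
wrist_force: [-0.1, 0.4, -0.6]
width: 0.0942
t 9.6 p [ 0.4374 -0.3147  0.2256] rpy [ 3.1222 -0.0022  0.396 ] w 0.09415245799169035 F [-0.1033  0.3678 -0.6238]
x [0.9226 0.3858 0.0022] y [ 0.3856 -0.9224  0.0194] z [ 0.0095 -0.0171 -0.9998] j [-0.7244  0.0432  1.3314 -0.0066  1.7485  0.4492]
[[277.1086778  193.34457585]]
0.81 [307.4, 91.8] [250.09885057 240.41034483 101.83256705] 279 335 65 122
0.73 [230.6, 273.3] [194.26810673 177.2750953   71.87134689] 201 255 232 306
0.68 [176.7, 190.3] [206.0673947  192.01279251  79.0474259 ] 139 209 161 226
0.58 [278.5, 188.1] [211.99740452 213.84278828 207.59770115] 252 306 154 219
```

View pics/w2.png

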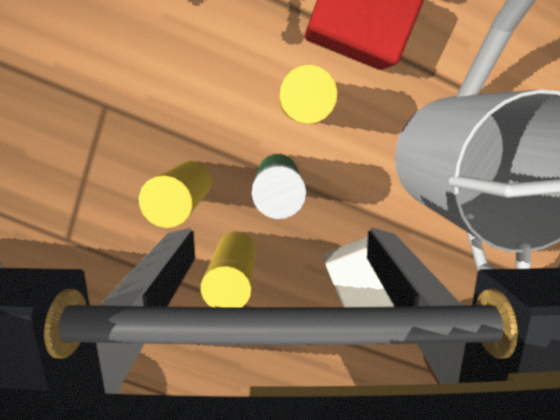

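View pics/t2.png

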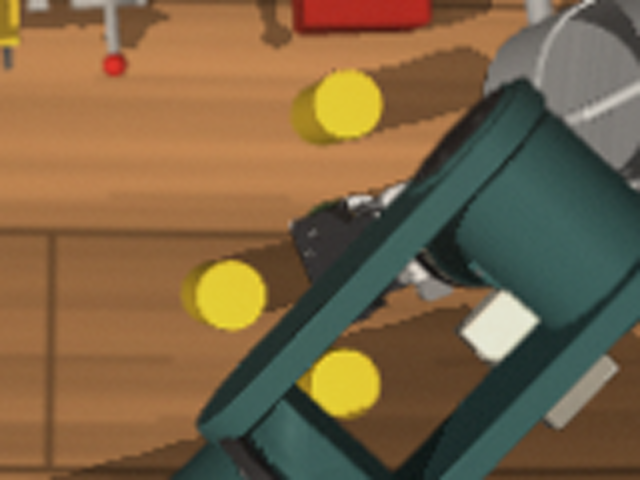

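The wrist view shows the metal-lidded green jar at (279,191) between the fingers' columns. The yellow ones are at (308,93), (165,200) and (226,285), clear of the fingers.

```bash
python3 - <<'E'
from h import *
o=get_obs();p=cams.snapshot("wrist");wristcam(p,o)
X=plane(p,[[279,191.5]],.11)[0];print(X)
R=Ro.from_euler('xyz',o["ee_rot"]).as_matrix()
for J in (X,np.array([.4331,-.3158,.11])):
    print("tool delta to jar axis at TCP z .062:",(R.T@(np.r_[J[:2],.062]-o["tool_pos"])*100).round(2))
E
```

```text
[ 0.43286027 -0.31616575  0.11      ]
tool delta to jar axis at TCP z .062: [-0.41 -0.27 16.77]
tool delta to jar axis at TCP z .062: [-0.37 -0.29 16.77]
```

```bash
python3 -m crank '[{"tx":-0.4,"ty":-0.3,"tz":2,"twist":0,"grip":1},{"tx":0,"ty":0,"tz":4,"twist":0,"grip":1},{"tx":0,"ty":0,"tz":4,"twist":0,"grip":1},{"tx":0,"ty":0,"tz":4,"twist":0,"grip":1},{"tx":0,"ty":0,"tz":2.8,"twist":0,"grip":1},{"tx":0,"ty":0,"tz":0,"twist":0,"grip":1},{"tx":0,"ty":0,"tz":0,"twist":0,"grip":0.6},{"tx":0,"ty":0,"tz":0,"twist":0,"grip":0.5},{"tx":0,"ty":0,"tz":0,"twist":0,"grip":0.45}]'; python3 st.py
```

```text
time: 10.92
tool_pos: [0.4339, -0.3177, 0.0635]
ee_rot: [3.113, -0.007, 0.394]
wrist_force: [0.4, -0.5, -0.1]
width: 0.0673
t 10.925 p [ 0.4339 -0.3177  0.0635] rpy [ 3.113  -0.0068  0.3941] w 0.06729673980867588 F [ 0.3969 -0.4906 -0.0717]
x [0.9233 0.3839 0.0068] y [ 0.3836 -0.9231  0.0286] z [ 0.0172 -0.0238 -0.9996] j [-0.7331  0.0912  1.6043 -0.0062  1.4175  0.4446]
```

```bash
python3 -m crank '[{"tx":0,"ty":0,"tz":0,"twist":0,"grip":0.45},{"tx":0,"ty":0,"tz":0,"twist":0,"grip":0.45},{"tx":0,"ty":0,"tz":0,"twist":0,"grip":0.45},{"tx":0,"ty":0,"tz":0,"twist":0,"grip":0.45}]'; python3 st.py
```

```text
time: 11.42
tool_pos: [0.4335, -0.3172, 0.0622]
ee_rot: [3.115, -0.006, 0.394]
wrist_force: [0.2, -0.1, 1.5]
width: 0.0503
t 11.425 p [ 0.4335 -0.3172  0.0622] rpy [ 3.1151 -0.0058  0.3941] w 0.050280214600785904 F [ 0.191  -0.1004  1.53  ]
x [0.9233 0.384  0.0058] y [ 0.3837 -0.9231  0.0265] z [ 0.0156 -0.0222 -0.9996] j [-0.7331  0.0926  1.6054 -0.0062  1.4173  0.4446]
```

Gripped at 50.3 mm opening. Now I'll lift, line the jaws up with the cabinet, and carry the jar above it.

```bash
python3 -m crank '[{"tx":0,"ty":0,"tz":-2,"twist":0,"grip":0.45},{"tx":0,"ty":0,"tz":-5,"twist":0,"grip":0.45},{"tx":0,"ty":0,"tz":-6,"twist":0,"grip":0.45},{"tx":0,"ty":0,"tz":-6,"twist":10,"grip":0.45},{"tx":0,"ty":0,"tz":-6,"twist":9,"grip":0.45},{"tx":0,"ty":0,"tz":-6,"twist":0,"grip":0.45},{"tx":0,"ty":0,"tz":-5,"twist":0,"grip":0.45},{"tx":4,"ty":-4,"tz":0,"twist":0,"grip":0.45},{"tx":4,"ty":-4,"tz":0,"twist":0,"grip":0.45},{"tx":4,"ty":-4,"tz":0,"twist":0,"grip":0.45},{"tx":4,"ty":-4,"tz":0,"twist":0,"grip":0.45}]'; python3 st.py; python3 - <<'E'
from h import *
p=cams.snapshot("wrist");save(p,"w3.png")
E
```

```text
time: 12.8
tool_pos: [0.5786, -0.1382, 0.4195]
ee_rot: [3.119, -0.012, 0.062]
wrist_force: [0.8, -0.8, -1.8]
width: 0.0504
t 12.8 p [ 0.5786 -0.1382  0.4195] rpy [ 3.1192 -0.0124  0.0622] w 0.050357527494292835 F [ 0.8077 -0.7744 -1.8485]
x [0.998  0.0622 0.0124] y [ 0.0619 -0.9978  0.0224] z [ 0.0137 -0.0216 -0.9997] j [-0.3195  0.2704  0.6805 -0.0196  2.1708  1.178 ]
```

View pics/w3.png

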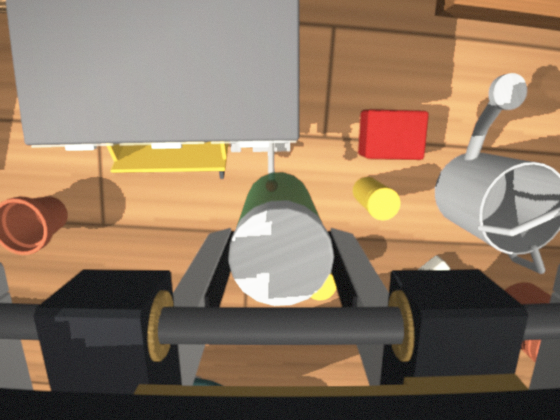

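The jar is held with its lid facing the palm. The view shows the cabinet top at upper left and the open bin at about (168,158). Now I'll go to the reach limit to tilt.

```bash
python3 -m crank '[{"tx":4.3,"ty":-4.3,"tz":0,"twist":0,"grip":0.45},{"tx":4.3,"ty":-4.3,"tz":0,"twist":0,"grip":0.45},{"tx":4.3,"ty":-4.3,"tz":0,"twist":0,"grip":0.45},{"tx":4.3,"ty":-4.3,"tz":0,"twist":0,"grip":0.45},{"tx":5,"ty":0,"tz":-3.5,"twist":0,"grip":0.45},{"tx":5,"ty":0,"tz":-3.5,"twist":0,"grip":0.45},{"tx":5,"ty":0,"tz":-3.5,"twist":0,"grip":0.45},{"tx":5,"ty":0,"tz":-3.5,"twist":0,"grip":0.45},{"tx":5,"ty":0,"tz":-3.5,"twist":0,"grip":0.45}]'; python3 st.py
```

```text
time: 13.98
tool_pos: [0.7636, 0.0464, 0.4313]
ee_rot: [3.115, -0.236, 0.067]
wrist_force: [0.2, 0.9, -1.2]
width: 0.0499
t 13.975 p [0.7636 0.0464 0.4313] rpy [ 3.1153 -0.2355  0.0668] w 0.04991903347016179 F [ 0.1654  0.868  -1.1567]
x [0.9702 0.0649 0.2334] y [ 0.0606 -0.9978  0.0255] z [ 0.2345 -0.0106 -0.9721] j [-0.0092  0.5584  0.2743 -0.0097  2.0721  1.4922]
```

```bash
python3 -m crank '[{"tx":5,"ty":0,"tz":-3.5,"twist":0,"grip":0.45},{"tx":5,"ty":0,"tz":-3.5,"twist":0,"grip":0.45},{"tx":5,"ty":0,"tz":-3.5,"twist":0,"grip":0.45},{"tx":5,"ty":0,"tz":-3.5,"twist":0,"grip":0.45},{"tx":5,"ty":0,"tz":-3.5,"twist":0,"grip":0.45},{"tx":5,"ty":0,"tz":-3.5,"twist":0,"grip":0.45},{"tx":5,"ty":0,"tz":-3.5,"twist":0,"grip":0.45}]'; python3 st.py
```

```text
time: 14.85
tool_pos: [0.7864, 0.0537, 0.5401]
ee_rot: [3.11, -0.517, 0.077]
wrist_force: [-0.5, 0.1, -0.5]
width: 0.0504
t 14.85 p [0.7864 0.0537 0.5401] rpy [ 3.1102 -0.5166  0.0768] w 0.05041513296204103 F [-0.4672  0.1393 -0.4739]
x [0.8669 0.0667 0.494 ] y [ 0.0612 -0.9978  0.0273] z [ 0.4947  0.0066 -0.8691] j [-0.0089  0.4482  0.2747  0.0117  1.9012  1.5001]
```

```bash
python3 -m crank '[{"tx":5,"ty":0,"tz":-3.5,"twist":0,"grip":0.45},{"tx":5,"ty":0,"tz":-3.5,"twist":0,"grip":0.45}]'; python3 st.py
python3 - <<'E'
from h import *
S=cams.snapshot("scene");T=cams.snapshot("top");save(S,"s3.png",(180,80,400,260),3.5)
save(T,"t3.png",(200,90,340,220),5)
for n,p in (("S",S),("T",T)):
    for d in cams.outline_of(p,"bin_lip")[:2]: print(n,d["conf"],d["centre"])
E
```

```text
time: 15.1
tool_pos: [0.7817, 0.055, 0.5807]
ee_rot: [3.108, -0.598, 0.08]
wrist_force: [0.4, -0.1, -0.9]
width: 0.0504
t 15.1 p [0.7817 0.055  0.5807] rpy [ 3.1082 -0.5976  0.0798] w 0.0504393971637179 F [ 0.3763 -0.0919 -0.9196]
x [0.8241 0.0659 0.5627] y [ 0.0609 -0.9978  0.0276] z [ 0.5632  0.0115 -0.8262] j [-0.0105  0.4063  0.2747  0.0182  1.8623  1.5014]
S 0.96 [228.4, 200.0]
S 0.49 [184.3, 266.9]
T 0.91 [260.8, 179.1]
```

View pics/s3.png

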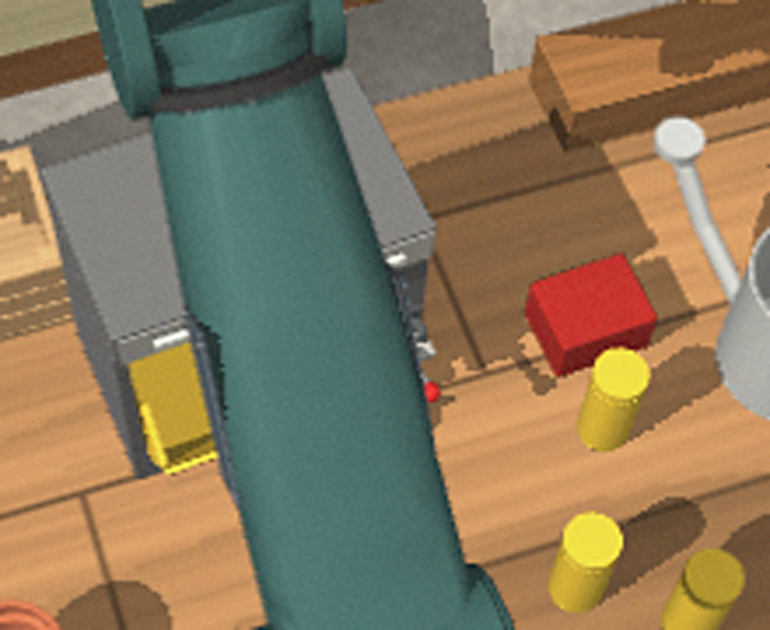

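View pics/t3.png

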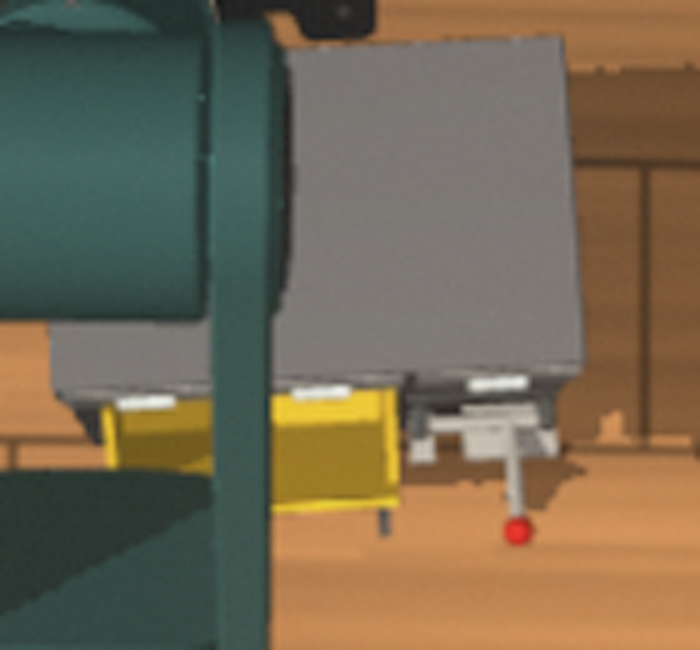

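```bash
cat > fit.py <<'E'
from h import *
from scipy.optimize import least_squares
S=cams.snapshot("scene");T=cams.snapshot("top")
t=lambda x,y:(x/3+195-.33,y/3+85-.33)
s=lambda x,y:(x/3+190-.33,y/3+90-.33)
def cab(P,X):
    c,sn=np.cos(P[2]),np.sin(P[2]);X=np.atleast_2d(X)
    return np.c_[P[0]+c*X[:,0]-sn*X[:,1],P[1]+sn*X[:,0]+c*X[:,1],X[:,2]]
def binp(th,a,b,y): return [-a*np.sin(th)+b*np.cos(th),y,.03+a*np.cos(th)+b*np.sin(th)]
def model(P):
    th,w,q,ph=P[3:7]
    k=[-.014-.068*np.cos(ph),-.155+q,.115-.068*np.sin(ph)]
    L=binp(th,.105,0,w);Rr=binp(th,.105,0,-w)
    pts=[[.17,.1,.27],[.17,-.18,.27],[-.008,-.18,.27],[-.008,.1,.27],L,Rr,k]
    return cab(P,pts)
uT=np.array([t(38,53),t(352,37),t(365,240),t(48,250),t(83,327),t(255,319),t(326,334)])
uS=np.array([s(10,115),s(268,32),s(341,163),s(72,262),s(115,373),s(268,318),s(339,307)])
if __name__=="__main__":
    def f(P):
        X=model(P);return np.r_[(proj(T,X)-uT).ravel(),(proj(S,X)-uS).ravel()]
    r=least_squares(f,[.617,.024,.06,.59,.085,.003,-.2],loss="soft_l1")
    print(r.x.round(4)); print(f(r.x).reshape(2,-1,2).round(1).tolist())
E
python3 fit.py
```

```text
[ 0.6163  0.022   0.0721  0.5829  0.0825  0.0052 -0.2616]
[[[-0.1, 0.1], [1.1, -0.1], [1.4, -1.5], [-0.6, 1.0], [0.1, 0.0], [-0.1, -0.5], [0.3, 0.3]], [[-2.1, -0.1], [1.1, -1.7], [1.4, 0.8], [-2.2, 0.3], [-0.3, 0.5], [-0.2, 0.1], [-0.3, -0.1]]]
```

The fit is good to 1–2 px. The bin is at about 0.58 rad and the cabinet yaw is about 0.07. Next I'll compute the insertion waypoints in tool axes.

```bash
cat > wp.py <<'E'
from fit import cab,binp
from h import *
P=[.6163,.022,.0721]
def tgt(th,a,b,y,R,off=.062):
    X=cab(P,binp(th,a,b,y))[0]; return X-off*R[:,2]
def delta(X):
    o=get_obs();R=Ro.from_euler('xyz',o["ee_rot"]).as_matrix()
    return R.T@(np.array(X)-o["tool_pos"])*100
E
python3 - <<'E'
from wp import *
o=get_obs();R=Ro.from_euler('xyz',o["ee_rot"]).as_matrix();pr=None
for a in (.28,.13,.006):
    X=tgt(.583,a,.036,0,R); d=delta(X); print(a,X.round(4),d.round(2), None if pr is None else (d-pr).round(2)); pr=d
E
```

```text
0.28 [0.4579 0.0124 0.335 ] [-40.69   1.6    1.91] None
0.13 [0.5402 0.0183 0.2097] [-40.84   1.16  16.9 ] [-0.15 -0.43 14.99]
0.006 [0.6083 0.0232 0.1062] [-40.96   0.8   29.29] [-0.12 -0.36 12.39]
```

```bash
python3 -m crank '[{"tx":-5.8,"ty":0.2,"tz":0.2,"twist":0,"grip":0.45},{"tx":-5.8,"ty":0.2,"tz":0.2,"twist":0,"grip":0.45},{"tx":-5.8,"ty":0.2,"tz":0.2,"twist":0,"grip":0.45},{"tx":-5.8,"ty":0.2,"tz":0.2,"twist":0,"grip":0.45},{"tx":-5.8,"ty":0.2,"tz":0.2,"twist":0,"grip":0.45},{"tx":-5.8,"ty":0.2,"tz":0.2,"twist":0,"grip":0.45},{"tx":-5.8,"ty":0.2,"tz":0.2,"twist":0,"grip":0.45},{"tx":0,"ty":0,"tz":0,"twist":0,"grip":0.45}]'; python3 st.py
python3 - <<'E'
from wp import *
for a in (.13,.006): print(delta(tgt(.583,a,.036,0,Ro.from_euler('xyz',get_obs()["ee_rot"]).as_matrix())).round(2))
o=get_obs();p=cams.snapshot("wrist");wristcam(p,o);save(p,"w4.png")
S=cams.snapshot("scene");save(S,"s4.png",(180,80,400,260),3.5)
E
```

```text
time: 16.5
tool_pos: [0.4645, 0.0155, 0.3447]
ee_rot: [3.11, -0.587, 0.078]
wrist_force: [1.1, 0.7, -0.9]
width: 0.0504
t 16.5 p [0.4645 0.0155 0.3447] rpy [ 3.1102 -0.5867  0.0775] w 0.05035047018187477 F [ 1.1398  0.6857 -0.8542]
x [0.8303 0.0645 0.5536] y [ 0.0601 -0.9979  0.0261] z [ 0.5541  0.0115 -0.8324] j [-0.1783 -0.5717  1.6937  0.1108  1.4422  1.3429]
[-2.08 -0.26 15.77]
[-2.25 -0.63 28.17]
```

View pics/w4.png

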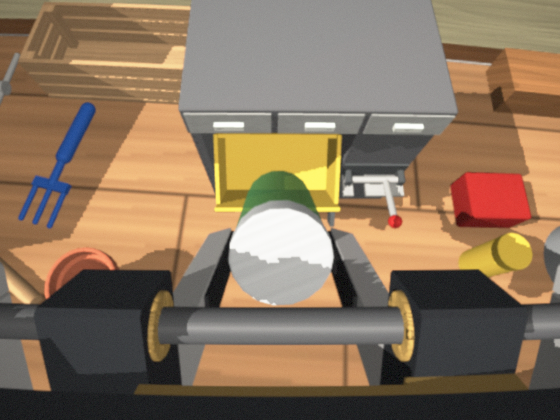

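View pics/s4.png

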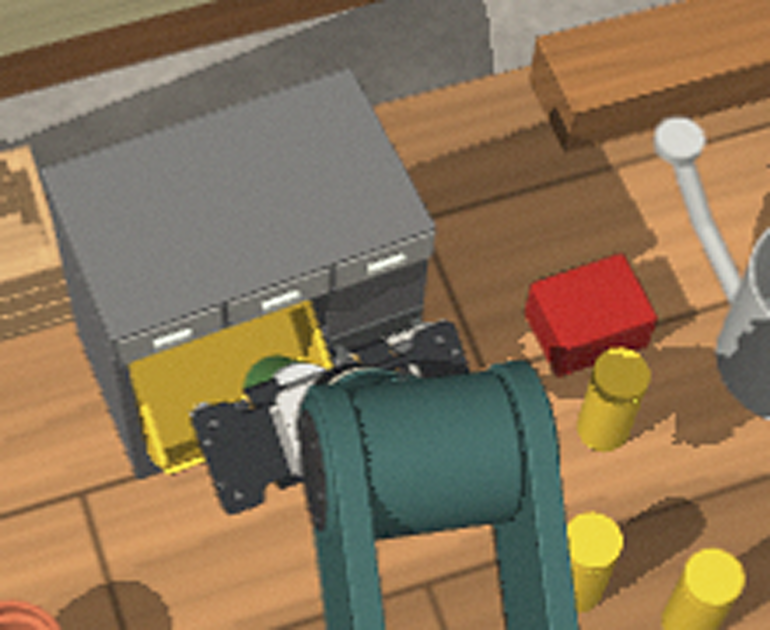

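```bash
python3 - <<'E'
from wp import *
o=get_obs();p=cams.snapshot("wrist");wristcam(p,o);save(p,"w5.png",(180,90,460,240),2.8)
th=.583
L=cab(P,[binp(th,.105,0,.0825),binp(th,.105,0,-.0825),[-.008,.1,.27],[-.008,-.18,.27],[-.014-.068*np.cos(.26),-.1498,.115+.068*np.sin(.26)]])
print(proj(p,L).round(1).tolist())
print(((proj(p,L)-[180,90])*2.8).round(0).tolist())
E
```

```text
[[215.2, 211.7], [339.3, 211.6], [177.6, 113.7], [459.6, 116.9], [394.2, 224.0]]
[[99.0, 341.0], [446.0, 340.0], [-7.0, 66.0], [783.0, 75.0], [600.0, 375.0]]
```

View pics/w5.png

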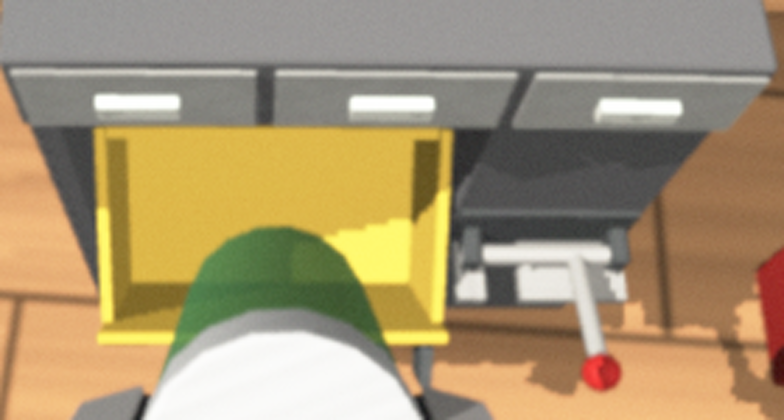

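The projected lip corners match the picture within a pixel, at (99,340) and (447,340) in the crop. I'll go down to just above the mouth.

```bash
python3 -m crank '[{"tx":-1.1,"ty":-0.2,"tz":5,"twist":0,"grip":0.45},{"tx":-1,"ty":-0.1,"tz":5,"twist":0,"grip":0.45},{"tx":0,"ty":0,"tz":4,"twist":0,"grip":0.45},{"tx":0,"ty":0,"tz":1.8,"twist":0,"grip":0.45},{"tx":0,"ty":0,"tz":0,"twist":0,"grip":0.45}]'; python3 st.py
python3 - <<'E'
from wp import *
for a in (.13,.03,.006): print(delta(tgt(.583,a,.036,0,Ro.from_euler('xyz',get_obs()["ee_rot"]).as_matrix())).round(2))
o=get_obs();p=cams.snapshot("wrist");wristcam(p,o);save(p,"w6.png")
E
```

```text
time: 17.48
tool_pos: [0.5396, 0.0193, 0.2064]
ee_rot: [3.109, -0.59, 0.08]
wrist_force: [-0.8, 0.4, -1.4]
width: 0.051
t 17.475 p [0.5396 0.0193 0.2064] rpy [ 3.1093 -0.5905  0.0799] w 0.05098080198757891 F [-0.7918  0.4204 -1.4032]
x [0.828  0.0663 0.5568] y [ 0.0618 -0.9977  0.0269] z [ 0.5573  0.0122 -0.8302] j [-0.1273 -0.4157  1.8784  0.0934  1.0945  1.3556]
[-0.02  0.07 -0.  ]
[-0.15 -0.22  9.99]
[-0.18 -0.29 12.39]
```

View pics/w6.png

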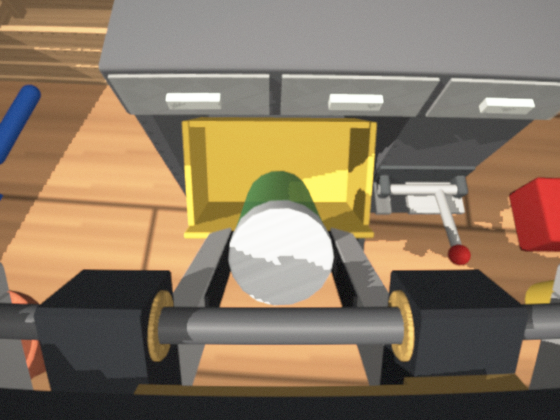

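```bash
python3 -m crank '[{"tx":0,"ty":-0.1,"tz":3,"twist":0,"grip":0.45},{"tx":-0.1,"ty":-0.1,"tz":3,"twist":0,"grip":0.45},{"tx":0,"ty":0,"tz":2.5,"twist":0,"grip":0.45},{"tx":0,"ty":0,"tz":1.5,"twist":0,"grip":0.45},{"tx":0,"ty":0,"tz":0,"twist":0,"grip":0.45}]'; python3 st.py
python3 - <<'E'
from wp import *
for a in (.03,.006): print(delta(tgt(.583,a,.036,0,Ro.from_euler('xyz',get_obs()["ee_rot"]).as_matrix())).round(2))
o=get_obs();p=cams.snapshot("wrist");wristcam(p,o);save(p,"w7.png")
E
```

```text
time: 18.25
tool_pos: [0.5946, 0.022, 0.1249]
ee_rot: [3.108, -0.594, 0.08]
wrist_force: [-0.1, 0.2, -1.6]
width: 0.0505
t 18.25 p [0.5946 0.022  0.1249] rpy [ 3.1083 -0.5939  0.0798] w 0.0504726284729361 F [-0.09    0.2173 -1.5503]
x [0.8261 0.0661 0.5596] y [ 0.0611 -0.9978  0.0276] z [ 0.5602  0.0114 -0.8283] j [-0.1015 -0.2357  1.915   0.089   0.8729  1.3632]
[-0.05 -0.04  0.03]
[-0.08 -0.11  2.43]
```

View pics/w7.png

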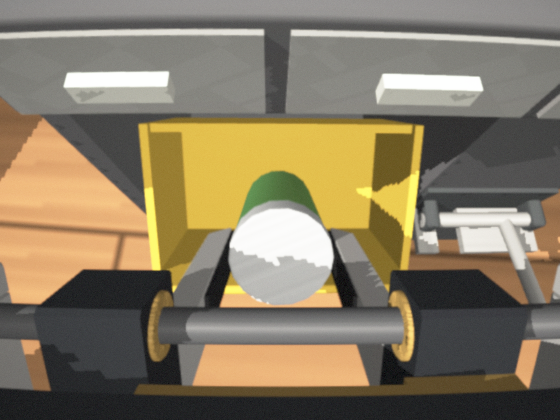

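```bash
python3 -m crank '[{"tx":0,"ty":0,"tz":0.7,"twist":0,"grip":0.45},{"tx":0,"ty":-0.1,"tz":0.6,"twist":0,"grip":0.45},{"tx":0,"ty":0,"tz":0.5,"twist":0,"grip":0.45},{"tx":0,"ty":0,"tz":0.2,"twist":0,"grip":0.45},{"tx":0,"ty":0,"tz":0,"twist":0,"grip":0.45}]'; python3 st.py
```

```text
time: 19.02
tool_pos: [0.6057, 0.0233, 0.1082]
ee_rot: [3.108, -0.594, 0.08]
wrist_force: [-1.2, 0.0, -0.8]
width: 0.0502
t 19.025 p [0.6057 0.0233 0.1082] rpy [ 3.1083 -0.5943  0.0799] w 0.05017976081837964 F [-1.1599  0.0188 -0.8066]
x [0.8259 0.0661 0.5599] y [ 0.0612 -0.9977  0.0276] z [ 0.5605  0.0114 -0.8281] j [-0.0954 -0.1941  1.9164  0.0879  0.8292  1.366 ]
```

```bash
python3 -m crank '[{"tx":0,"ty":0,"tz":0.2,"twist":0,"grip":0.45},{"tx":0,"ty":0,"tz":0.1,"twist":0,"grip":0.45},{"tx":0,"ty":0,"tz":0,"twist":0,"grip":0.45}]'; python3 st.py
```

```text
time: 19.4
tool_pos: [0.6074, 0.0233, 0.106]
ee_rot: [3.108, -0.595, 0.08]
wrist_force: [0.1, -0.2, -1.1]
width: 0.0506
t 19.4 p [0.6074 0.0233 0.106 ] rpy [ 3.1081 -0.5947  0.08  ] w 0.05058606843293275 F [ 0.0576 -0.2176 -1.1381]
x [0.8256 0.0662 0.5603] y [ 0.0612 -0.9977  0.0277] z [ 0.5609  0.0114 -0.8278] j [-0.0949 -0.1882  1.9163  0.0881  0.8229  1.3659]
```

```bash
python3 -m crank '[{"tx":0,"ty":0,"tz":0.1,"twist":0,"grip":0.45},{"tx":0,"ty":0,"tz":0.1,"twist":0,"grip":0.45},{"tx":0,"ty":0,"tz":0,"twist":0,"grip":0.45}]'; python3 -m crank '[{"tx":0,"ty":0,"tz":0.1,"twist":0,"grip":0.45},{"tx":0,"ty":0,"tz":0,"twist":0,"grip":0.45}]'; python3 -m crank '[{"tx":0,"ty":0,"tz":0.1,"twist":0,"grip":0.45},{"tx":0,"ty":0,"tz":0,"twist":0,"grip":0.45}]'
```

```text
time: 19.77
tool_pos: [0.6087, 0.0233, 0.105]
ee_rot: [3.108, -0.595, 0.08]
wrist_force: [-3.9, -1.6, 2.2]
width: 0.0505
time: 20.02
tool_pos: [0.6097, 0.0234, 0.1047]
ee_rot: [3.108, -0.597, 0.08]
wrist_force: [-5.4, -0.4, 5.3]
width: 0.0504
time: 20.27
tool_pos: [0.6107, 0.0234, 0.1047]
ee_rot: [3.108, -0.598, 0.08]
wrist_force: [-5.7, -0.9, 7.4]
width: 0.0504
```

Floor contact, about 9 N along the bin's axis. I'll ease off and nudge the jar to the front panel before letting go.

```bash
python3 -m crank '[{"tx":-0.1,"ty":0,"tz":-0.1,"twist":0,"grip":0.45},{"tx":-0.1,"ty":0,"tz":-0.1,"twist":0,"grip":0.45},{"tx":-0.1,"ty":0,"tz":0,"twist":0,"grip":0.45},{"tx":0,"ty":0,"tz":0,"twist":0,"grip":0.45}]'; python3 -m crank '[{"tx":-0.1,"ty":0,"tz":0,"twist":0,"grip":0.45},{"tx":-0.1,"ty":0,"tz":0,"twist":0,"grip":0.45},{"tx":0,"ty":0,"tz":0,"twist":0,"grip":0.45}]';python3 -m crank '[{"tx":-0.1,"ty":0,"tz":0,"twist":0,"grip":0.45},{"tx":0,"ty":0,"tz":0,"twist":0,"grip":0.45}]'
```

```text
time: 20.78
tool_pos: [0.6067, 0.0231, 0.1031]
ee_rot: [3.108, -0.596, 0.08]
wrist_force: [4.1, -0.2, 0.6]
width: 0.0506
time: 21.15
tool_pos: [0.6047, 0.023, 0.102]
ee_rot: [3.108, -0.596, 0.08]
wrist_force: [5.3, 0.7, 0.9]
width: 0.0505
time: 21.4
tool_pos: [0.604, 0.0229, 0.1018]
ee_rot: [3.108, -0.596, 0.08]
wrist_force: [3.8, 1.9, 3.3]
width: 0.0504
```

In contact with the panel at about 5 N. Releasing.

```bash
python3 -m crank '[{"tx":0,"ty":0,"tz":0,"twist":0,"grip":0.56},{"tx":0,"ty":0,"tz":0,"twist":0,"grip":0.6},{"tx":0,"ty":0,"tz":0,"twist":0,"grip":0.8},{"tx":0,"ty":0,"tz":0,"twist":0,"grip":0.8},{"tx":0,"ty":0,"tz":0,"twist":0,"grip":0.8},{"tx":0,"ty":0,"tz":0,"twist":0,"grip":0.8}]'; python3 st.py; python3 - <<'E'
from h import *
o=get_obs();p=cams.snapshot("wrist");wristcam(p,o);save(p,"w8.png")
E
```

```text
time: 22.15
tool_pos: [0.6035, 0.0229, 0.101]
ee_rot: [3.108, -0.595, 0.08]
wrist_force: [0.4, 0.2, 0.5]
width: 0.0753
t 22.15 p [0.6035 0.0229 0.101 ] rpy [ 3.1082 -0.5947  0.08  ] w 0.07532902499028249 F [0.4356 0.202  0.5356]
x [0.8257 0.0662 0.5602] y [ 0.0612 -0.9977  0.0277] z [ 0.5608  0.0114 -0.8279] j [-0.0968 -0.1931  1.9308  0.0903  0.8136  1.3622]
```

View pics/w8.png

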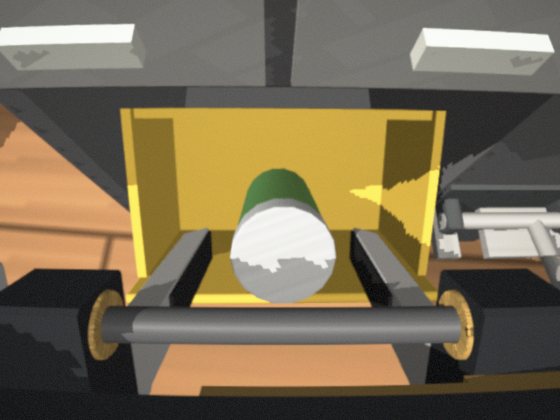

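Released: the lid is centred between the open fingers and the jar is standing in the bin. Backing out along the tool axis.

```bash
python3 -m crank '[{"tx":0,"ty":0,"tz":-2,"twist":0,"grip":0.8},{"tx":0,"ty":0,"tz":-5,"twist":0,"grip":0.8},{"tx":0,"ty":0,"tz":-6,"twist":0,"grip":0.8},{"tx":0,"ty":0,"tz":-3,"twist":0,"grip":0.4},{"tx":0,"ty":0,"tz":0,"twist":0,"grip":0}]'; python3 st.py; python3 - <<'E'
from h import *
o=get_obs();p=cams.snapshot("wrist");wristcam(p,o);save(p,"w9.png")
S=cams.snapshot("scene");save(S,"s9.png",(180,80,400,260),3.5)
E
```

```text
time: 22.82
tool_pos: [0.5147, 0.0209, 0.2376]
ee_rot: [3.106, -0.602, 0.081]
wrist_force: [0.0, 0.6, -0.5]
width: 0.0587
t 22.825 p [0.5147 0.0209 0.2376] rpy [ 3.1064 -0.6021  0.0807] w 0.05870315046344272 F [ 0.0114  0.6072 -0.4959]
x [0.8215 0.0665 0.5664] y [ 0.0607 -0.9977  0.029 ] z [ 0.567   0.0105 -0.8236] j [-0.1319 -0.4923  1.8688  0.0925  1.1689  1.3591]
```

View pics/w9.png

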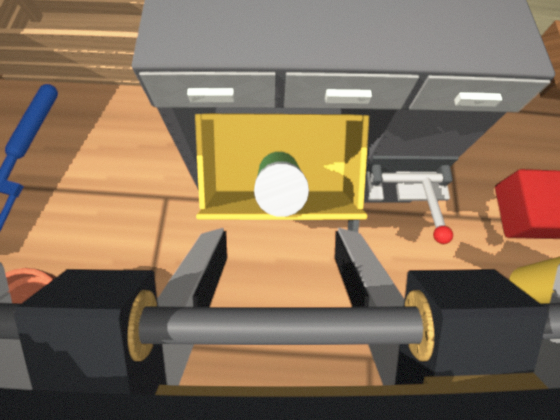

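View pics/s9.png

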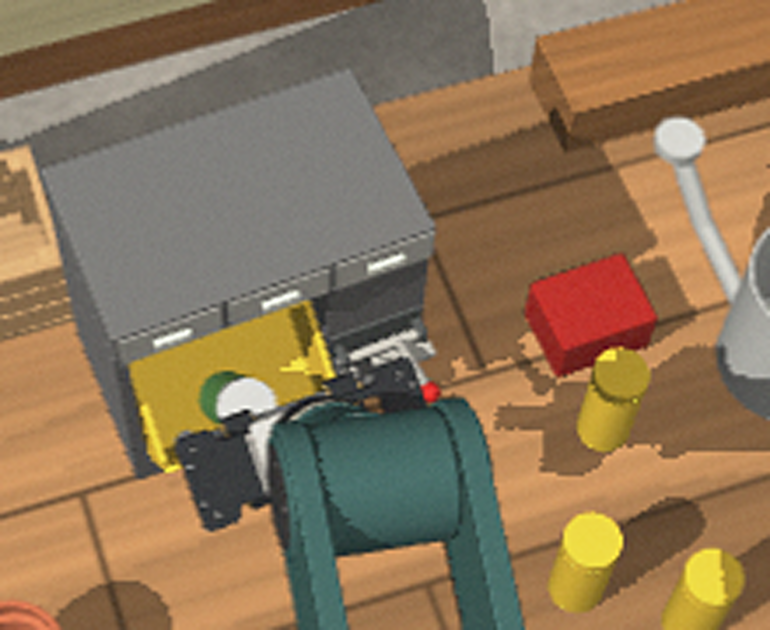

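The jar stands in the bin, leaning on the front panel (lid at wrist (281,188)). Now I'll check the bin angle and work out the pushing path.

```bash
cat >> wp.py <<'E'
def tipcorner(R,X): # TCP such that upper fingertip corner is at X
    return np.array(X)-.011*R[:,2]-.008*R[:,0]
E
python3 - <<'E'
from wp import *
o=get_obs();p=cams.snapshot("wrist");wristcam(p,o);save(p,"w10.png",(180,100,380,230),4)
for th in (.57,.583,.6,.62,.65): print(th,((proj(p,cab(P,[binp(th,.105,0,.0825),binp(th,.105,0,-.0825)]))-[180,100])*4).round(0).tolist())
R=Ro.from_euler('xyz',o["ee_rot"]).as_matrix();pr=np.zeros(3)
th=.6
for X in (cab(P,[-.105,0,.23])[0],cab(P,[-.105,0,.085])[0],cab(P,binp(th,.085,-.012,0))[0],cab(P,binp(.45,.085,0,0))[0],cab(P,binp(.3,.085,0,0))[0],cab(P,binp(.15,.085,0,0))[0],cab(P,binp(0,.085,0,0))[0]):
    d=delta(tipcorner(R,X));print(X.round(3),d.round(2),(d-pr).round(2));pr=d
E
```

```text
0.57 [[68.0, 452.0], [755.0, 451.0]]
0.583 [[68.0, 458.0], [755.0, 456.0]]
0.6 [[68.0, 465.0], [755.0, 463.0]]
0.62 [[69.0, 473.0], [754.0, 472.0]]
0.65 [[70.0, 485.0], [753.0, 484.0]]
[0.512 0.014 0.23 ] [-1.02  0.66 -1.17] [-1.02  0.66 -1.17]
[0.512 0.014 0.085] [-9.09  0.27 10.87] [-8.07 -0.39 12.04]
[0.559 0.018 0.093] [-4.71  0.24 12.79] [ 4.38 -0.03  1.93]
[0.579 0.019 0.107] [-2.24  0.26 12.87] [2.47 0.01 0.07]
[0.591 0.02  0.111] [-1.    0.26 13.14] [ 1.24 -0.    0.27]
[0.604 0.021 0.114] [ 0.19  0.25 13.59] [ 1.19 -0.01  0.46]
[0.616 0.022 0.115] [ 1.3   0.24 14.22] [ 1.11 -0.01  0.63]
```

View pics/w10.png

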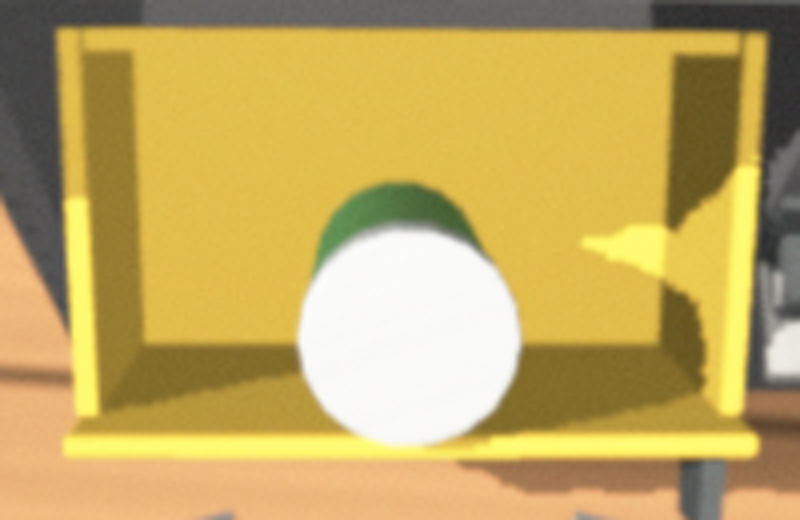

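```bash
python3 -m crank '[{"tx":-1,"ty":0.3,"tz":-1.2,"twist":0,"grip":0},{"tx":-2.7,"ty":0,"tz":4,"twist":0,"grip":0},{"tx":-2.7,"ty":0,"tz":4,"twist":0,"grip":0},{"tx":-2.7,"ty":0,"tz":4,"twist":0,"grip":0},{"tx":0,"ty":0,"tz":0,"twist":0,"grip":0}]'; python3 st.py;  python3 - <<'E'
from wp import *
o=get_obs();p=cams.snapshot("wrist");wristcam(p,o);save(p,"w11.png")
R=Ro.from_euler('xyz',o["ee_rot"]).as_matrix();pr=np.zeros(3)
for X in (cab(P,binp(.583,.085,-.012,0))[0],cab(P,binp(.583,.085,0,0))[0],cab(P,binp(.45,.085,0,0))[0],cab(P,binp(.3,.085,0,0))[0],cab(P,binp(.15,.085,0,0))[0],cab(P,binp(0,.085,0,0))[0]):
    d=delta(tipcorner(R,X));print(X.round(3),d.round(2),(d-pr).round(2));pr=d
for th in (.57,.583,.6): print(th,(proj(p,cab(P,[binp(th,.115,.0315,0),binp(th,.105,0,.0825),binp(th,.105,0,-.0825)]))).round(0).tolist())
E
```

```text
time: 23.7
tool_pos: [0.4948, 0.0141, 0.0847]
ee_rot: [3.112, -0.581, 0.078]
wrist_force: [-0.1, 0.1, -0.8]
width: 0.0002
t 23.7 p [0.4948 0.0141 0.0847] rpy [ 3.1124 -0.5806  0.0776] w 0.0002110241249747063 F [-0.0664  0.0667 -0.8195]
x [0.8336 0.0648 0.5485] y [ 0.0615 -0.9978  0.0244] z [ 0.5489  0.0134 -0.8358] j [-0.1654 -0.4653  2.1488  0.1338  0.8896  1.2825]
[0.56  0.018 0.094] [ 3.97 -0.12  2.32] [ 3.97 -0.12  2.32]
[0.57  0.019 0.101] [ 5.17 -0.12  2.33] [1.2  0.01 0.02]
[0.579 0.019 0.107] [ 6.29 -0.11  2.43] [1.13 0.   0.09]
[0.591 0.02  0.111] [ 7.53 -0.11  2.71] [1.24 0.   0.28]
[0.604 0.021 0.114] [ 8.72 -0.12  3.17] [ 1.19 -0.01  0.46]
[0.616 0.022 0.115] [ 9.82 -0.13  3.81] [ 1.1  -0.01  0.64]
0.57 [[281.0, 66.0], [144.0, 123.0], [414.0, 124.0]]
0.583 [[281.0, 68.0], [144.0, 125.0], [414.0, 126.0]]
0.6 [[281.0, 72.0], [144.0, 128.0], [413.0, 129.0]]
```

View pics/w11.png

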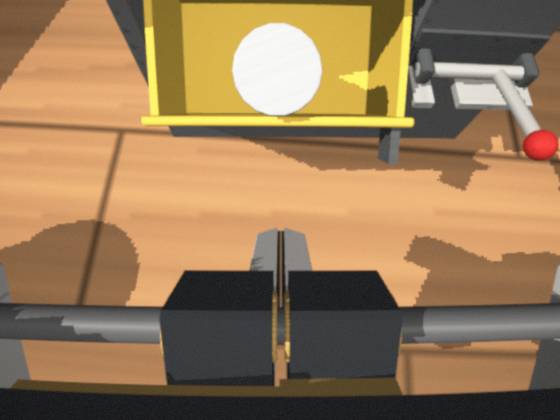

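The lid centre is at (277,68), against (281,68) predicted for a jar seated on the floor. So it is seated and the bin is at about 0.58. Now I'll approach and push slowly.

```bash
python3 -m crank '[{"tx":1.3,"ty":0,"tz":0.8,"twist":0,"grip":0},{"tx":1.3,"ty":-0.1,"tz":0.8,"twist":0,"grip":0},{"tx":1.3,"ty":0,"tz":0.7,"twist":0,"grip":0},{"tx":0.4,"ty":0,"tz":0,"twist":0,"grip":0},{"tx":0.4,"ty":0,"tz":0,"twist":0,"grip":0},{"tx":0.4,"ty":0,"tz":0,"twist":0,"grip":0},{"tx":0.4,"ty":0,"tz":0.05,"twist":0,"grip":0},{"tx":0.4,"ty":0,"tz":0.05,"twist":0,"grip":0}]'; python3 st.py
python3 -m crank '[{"tx":0.4,"ty":0,"tz":0.05,"twist":0,"grip":0},{"tx":0.4,"ty":0,"tz":0.1,"twist":0,"grip":0},{"tx":0.4,"ty":0,"tz":0.1,"twist":0,"grip":0},{"tx":0.4,"ty":0,"tz":0.1,"twist":0,"grip":0}]'; python3 - <<'E'
from wp import *
o=get_obs();p=cams.snapshot("wrist");wristcam(p,o);save(p,"w12.png")
R=Ro.from_euler('xyz',o["ee_rot"]).as_matrix();pr=np.zeros(3)
for X in (cab(P,binp(.3,.085,0,0))[0],cab(P,binp(.15,.085,0,0))[0],cab(P,binp(0,.085,0,0))[0]):
    d=delta(tipcorner(R,X));print(X.round(3),d.round(2),(d-pr).round(2));pr=d
E
```

```text
time: 24.85
tool_pos: [0.5617, 0.0185, 0.1065]
ee_rot: [3.108, -0.595, 0.08]
wrist_force: [-0.3, -0.7, -0.8]
width: 0.0004
t 24.85 p [0.5617 0.0185 0.1065] rpy [ 3.1081 -0.5949  0.0799] w 0.0003574394321118467 F [-0.2553 -0.7494 -0.807 ]
x [0.8256 0.0661 0.5604] y [ 0.0611 -0.9977  0.0277] z [ 0.561   0.0114 -0.8277] j [-0.121  -0.3059  2.0062  0.1051  0.8529  1.3349]
time: 25.35
tool_pos: [0.5769, 0.0196, 0.1124]
ee_rot: [3.108, -0.594, 0.08]
wrist_force: [-6.4, -0.6, 3.6]
width: 0.0007
[0.591 0.02  0.111] [ 0.3   0.02 -0.19] [ 0.3   0.02 -0.19]
[0.604 0.021 0.114] [1.49 0.02 0.27] [ 1.19 -0.01  0.46]
[0.616 0.022 0.115] [2.6  0.01 0.9 ] [ 1.11 -0.01  0.63]
```

View pics/w12.png

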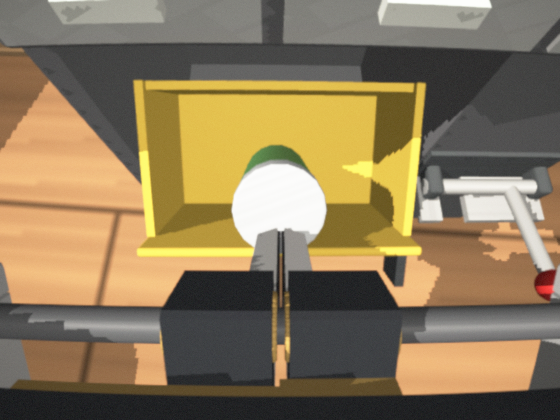

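```bash
python3 - <<'E'
from wp import *
o=get_obs();p=cams.snapshot("wrist");wristcam(p,o);save(p,"w13.png",(200,130,360,280),4)
for th in (.3,.35,.4,.45,.5,.55): print(th,(proj(p,cab(P,[binp(th,.105,0,.0825),binp(th,.105,0,-.0825),binp(th,.115,.0315,0)]))).round(0).tolist())
R=Ro.from_euler('xyz',o["ee_rot"]).as_matrix()
print("tip up corner, low corner",proj(p,[o["tool_pos"]+R@[.008,0,.011],o["tool_pos"]+R@[-.008,0,.011]]).round(0).tolist())
S=cams.snapshot("scene");save(S,"s13.png",(200,130,320,230),6)
E
```

```text
0.3 [[137.0, 207.0], [423.0, 206.0], [283.0, 149.0]]
0.35 [[137.0, 216.0], [423.0, 215.0], [283.0, 159.0]]
0.4 [[137.0, 225.0], [423.0, 224.0], [283.0, 169.0]]
0.45 [[138.0, 234.0], [423.0, 233.0], [283.0, 180.0]]
0.5 [[138.0, 243.0], [422.0, 242.0], [283.0, 191.0]]
0.55 [[139.0, 252.0], [422.0, 251.0], [283.0, 202.0]]
tip up corner, low corner [[281.0, 212.0], [281.0, 236.0]]
```

View pics/w13.png

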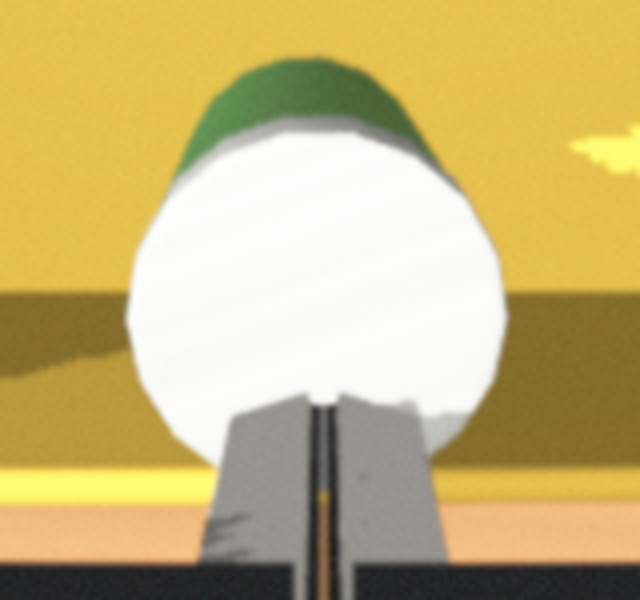

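View pics/s13.png

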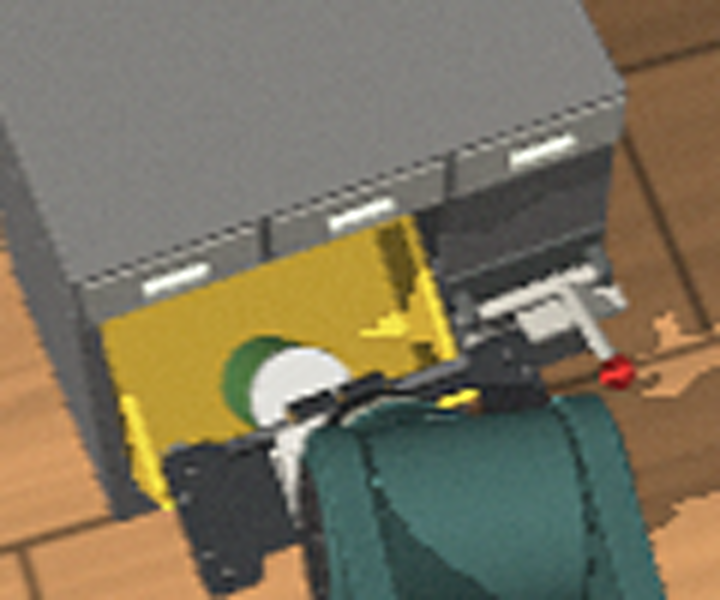

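The force and the picture don't agree on where the fingertips are relative to the lip. I'll check this against fixed cabinet features before pushing further.

```bash
python3 - <<'E'
from wp import *
o=get_obs();p=cams.snapshot("wrist");wristcam(p,o)
print(o["tool_pos"],o["wrist_force"])
ph=.26
print("knob",proj(p,cab(P,[[-.014-.068*np.cos(ph),-.1498,.115+.068*np.sin(ph)]])).round(0))
print("drawer bottom",proj(p,cab(P,[[-.008,y,.225] for y in (-.1,-.0,.1)])).round(0).tolist())
T=cams.snapshot("top");
f=p["frame"].copy()
for th,c in ((.35,(255,0,0)),(.56,(0,0,255))):
    for q in proj(p,cab(P,[binp(th,.105,0,y) for y in np.linspace(-.0825,.0825,9)]+[binp(th,0,0,.0825),binp(th,0,0,-.0825),binp(th,.08,.1,.079),binp(th,.08,.1,-.079)])): cv2.circle(f,tuple(int(v) for v in q),2,c,-1)
cv2.imwrite("pics/w14.png",f[:,:,::-1]); save(T,"t14.png",(200,130,320,220),6)
E
```

```text
[0.57665264 0.01959605 0.11232811] [-0.31294507  0.95406841  0.42329305]
knob [[553. 288.]]
drawer bottom [[561.0, 64.0], [291.0, 54.0], [5.0, 56.0]]
```

View pics/w14.png

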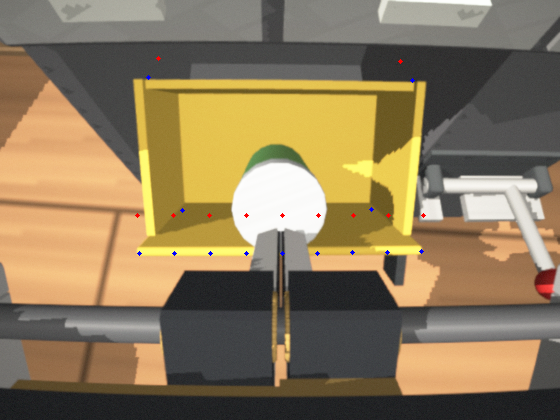

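View pics/t14.png

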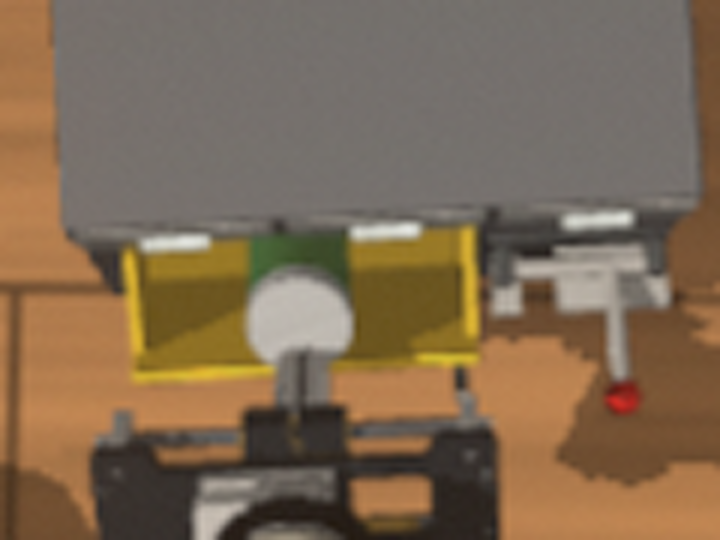

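```bash
python3 - <<'E'
from wp import *
np.set_printoptions(precision=4,suppress=True)
o=get_obs();R=Ro.from_euler('xyz',o["ee_rot"]).as_matrix()
T=cams.snapshot("top");S=cams.snapshot("scene")
print(o["tool_pos"],o["wrist_force"],o["time"])
for n,v in (("tipc",[0,0,.011]),("tip+",[.008,0,.011]),("tip-",[-.008,0,.011]),("tcp",[0,0,0]),("-3cm",[0,0,-.03])):
    X=o["tool_pos"]+R@v; print(n,X,((proj(T,X)-[200,130])*6).round(0),((proj(S,X)-[200,130])*6).round(0))
for th in (.56,):
  X=cab(P,[binp(th,.105,0,0),binp(th,.115,.0315,0),binp(th,.105,0,.0825),binp(th,.105,0,-.0825)]);print(X,((proj(T,X)-[200,130])*6).round(0).tolist(),((proj(S,X)-[200,130])*6).round(0).tolist())
E
```

```text
[0.5767 0.0196 0.1123] [0.1047 0.2441 0.1923] 26.0
tipc [0.5828 0.0197 0.1032] [[304. 326.]] [[304. 424.]]
tip+ [0.5895 0.0202 0.1077] [[303. 312.]] [[298. 409.]]
tip- [0.5762 0.0192 0.0988] [[305. 341.]] [[309. 438.]]
tcp [0.5767 0.0196 0.1123] [[303. 337.]] [[307. 426.]]
-3cm [0.5599 0.0192 0.1372] [[302. 366.]] [[316. 431.]]
[[ 0.5607  0.018   0.119 ]
 [ 0.582   0.0195  0.1442]
 [ 0.5547  0.1003  0.119 ]
 [ 0.5666 -0.0643  0.119 ]] [[306.0, 368.0], [302.0, 318.0], [134.0, 378.0], [477.0, 359.0]] [[319.0, 446.0], [302.0, 387.0], [164.0, 502.0], [471.0, 390.0]]
```

```bash
python3 - <<'E'
from wp import *
np.set_printoptions(precision=4,suppress=True)
o=get_obs();p=cams.snapshot("wrist");wristcam(p,o)
R=Ro.from_euler('xyz',o["ee_rot"]).as_matrix()
for x in (.008,0,-.008):
  for z in (.011,-.0,-.013,-.025,-.05): print(x,z,proj(p,o["tool_pos"]+R@[x,0,z]).round(0).tolist(),end=" ")
  print()
a=cv2.imread("pics/w11.png")[200:290,220:340];b=cv2.imread("pics/w12.png")[200:290,220:340];c=p["frame"][200:290,220:340,::-1]
cv2.imwrite("pics/cmp.png",cv2.resize(np.hstack([a,b]),None,fx=3.3,fy=3.3,interpolation=cv2.INTER_CUBIC))
E
```

```text
0.008 0.011 [[281.0, 212.0]] 0.008 -0.0 [[281.0, 217.0]] 0.008 -0.013 [[281.0, 223.0]] 0.008 -0.025 [[281.0, 230.0]] 0.008 -0.05 [[281.0, 248.0]] 
0 0.011 [[281.0, 224.0]] 0 -0.0 [[281.0, 229.0]] 0 -0.013 [[281.0, 237.0]] 0 -0.025 [[281.0, 244.0]] 0 -0.05 [[281.0, 264.0]] 
-0.008 0.011 [[281.0, 236.0]] -0.008 -0.0 [[281.0, 242.0]] -0.008 -0.013 [[281.0, 250.0]] -0.008 -0.025 [[281.0, 258.0]] -0.008 -0.05 [[281.0, 279.0]]
```

View pics/cmp.png

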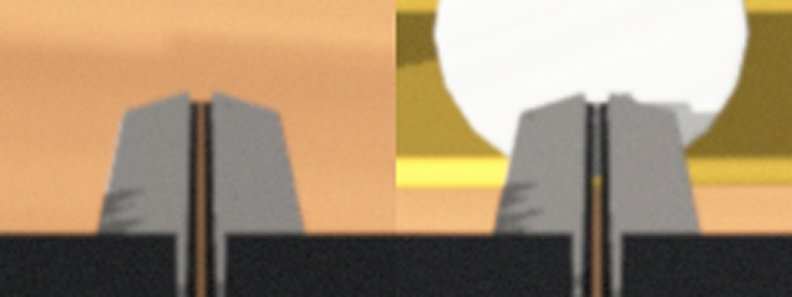

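```bash
python3 - <<'E'
from wp import *
p=cams.snapshot("wrist")
def at(pos,rot): return wristcam(dict(p),{"tool_pos":np.array(pos),"ee_rot":np.array(rot)})
pts=cab(P,[[-.008,y,.225] for y in (-.1,0,.1)]+[[-.008,y,.27] for y in (-.1,0,.1)]+[[-.014-.068*np.cos(.26),-.1498,.115+.068*np.sin(.26)]])
for n,pos,rot in (("w7",[.5946,.022,.1249],[3.1083,-.5939,.0798]),("w8",[.6035,.0229,.101],[3.1082,-.5947,.08]),("w6",[.5396,.0193,.2064],[3.1093,-.5905,.0799]),("w9",[.5147,.0209,.2376],[3.1064,-.6021,.0807]),("w12",[.5767,.0196,.1123],[3.108,-.594,.08])):
    print(n,proj(at(pos,rot),pts).round(0).tolist())
E
python3 -c "
import cv2,numpy as np
a=cv2.imread('pics/w7.png');b=cv2.imread('pics/w12.png')
cv2.imwrite('pics/cmp2.png',cv2.resize(np.vstack([a[0:300],b[0:300]]),None,fx=1,fy=1))"
```

```text
w7 [[554.0, 124.0], [293.0, 119.0], [17.0, 120.0], [666.0, 39.0], [305.0, 16.0], [-92.0, 25.0], [546.0, 322.0]]
w8 [[616.0, 108.0], [300.0, 99.0], [-41.0, 102.0], [765.0, -0.0], [321.0, -59.0], [-192.0, -24.0], [584.0, 339.0]]
w6 [[439.0, 118.0], [285.0, 116.0], [126.0, 116.0], [476.0, 72.0], [288.0, 67.0], [93.0, 67.0], [461.0, 255.0]]
w9 [[419.0, 114.0], [287.0, 112.0], [152.0, 112.0], [446.0, 74.0], [290.0, 70.0], [130.0, 70.0], [443.0, 236.0]]
w12 [[561.0, 64.0], [291.0, 54.0], [5.0, 57.0], [674.0, -46.0], [302.0, -85.0], [-105.0, -65.0], [553.0, 288.0]]
```

View pics/cmp2.png

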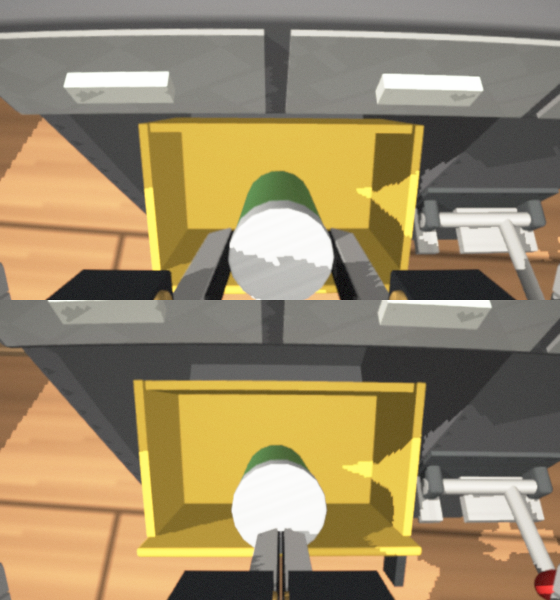

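The evidence fits the tips passing over the lip and resting on the jar's lid. The reaction is along the tool's axis, and bin and jar have hardly moved. I'll back off and measure where the visible fingertips really are.

```bash
python3 -m crank '[{"tx":0,"ty":0,"tz":-0.6,"twist":0,"grip":0},{"tx":-2,"ty":0,"tz":-0.5,"twist":0,"grip":0},{"tx":-2,"ty":0,"tz":0,"twist":0,"grip":0},{"tx":-1,"ty":0,"tz":0,"twist":0,"grip":0},{"tx":0,"ty":0,"tz":0,"twist":0,"grip":0}]'; python3 - <<'E'
from wp import *
np.set_printoptions(precision=4,suppress=True)
o=get_obs();R=Ro.from_euler('xyz',o["ee_rot"]).as_matrix()
T=cams.snapshot("top");S=cams.snapshot("scene");p=cams.snapshot("wrist");wristcam(p,o)
print(o["tool_pos"],o["ee_rot"],o["wrist_force"])
save(T,"t15.png",(215,160,295,220),9);save(S,"s15.png",(210,150,310,230),7);save(p,"w15.png")
for n,v in (("tipc",[0,0,.011]),("tip+",[.008,0,.011]),("tip-",[-.008,0,.011]),("h2+",[.008,0,-.022]),("h2-",[-.008,0,-.022])):
    X=o["tool_pos"]+R@v; print(n,X,"T",((proj(T,X)-[215,160])*9).round(0),"S",((proj(S,X)-[210,150])*7).round(0),"W",proj(p,X).round(0))
X=cab(P,[binp(.57,.105,0,.0825),binp(.57,.105,0,-.0825)]);print(proj(p,X).round(0))
E
```

```text
time: 27.02
tool_pos: [0.529, 0.0161, 0.0934]
ee_rot: [3.108, -0.595, 0.08]
wrist_force: [-0.3, 0.2, -0.2]
width: 0.0003
[0.53   0.0161 0.0944] [ 3.1078 -0.5963  0.08  ] [1.1934 0.5631 0.2522]
tipc [0.5362 0.0162 0.0853] T [[330. 368.]] S [[325. 462.]] W [[281. 224.]]
tip+ [0.5428 0.0167 0.0898] T [[329. 346.]] S [[319. 444.]] W [[281. 212.]]
tip- [0.5296 0.0156 0.0808] T [[332. 389.]] S [[331. 479.]] W [[281. 236.]]
h2+ [0.5242 0.0163 0.1171] T [[327. 396.]] S [[332. 454.]] W [[281. 229.]]
h2- [0.511  0.0153 0.1081] T [[330. 439.]] S [[344. 489.]] W [[281. 256.]]
[[138. 168.]
 [422. 169.]]
```

View pics/t15.png

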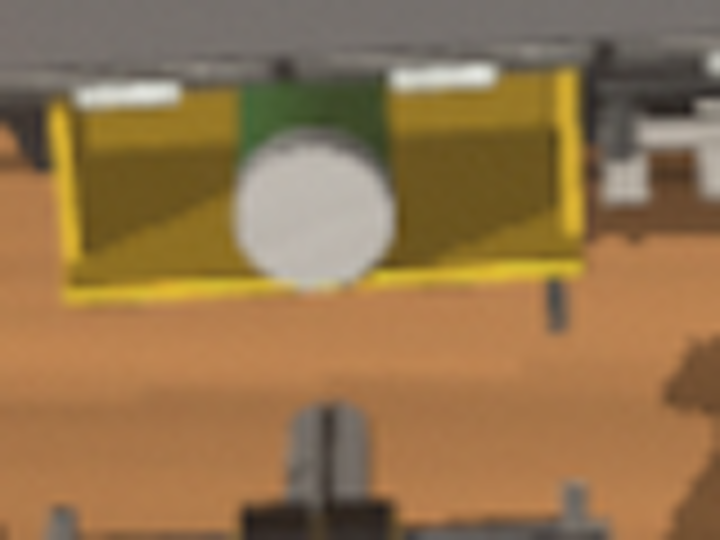

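View pics/w15.png

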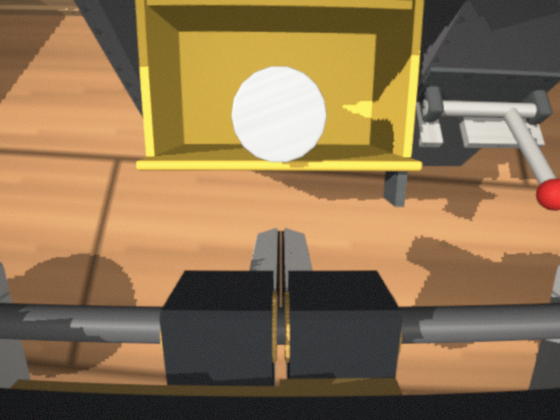

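View pics/s15.png

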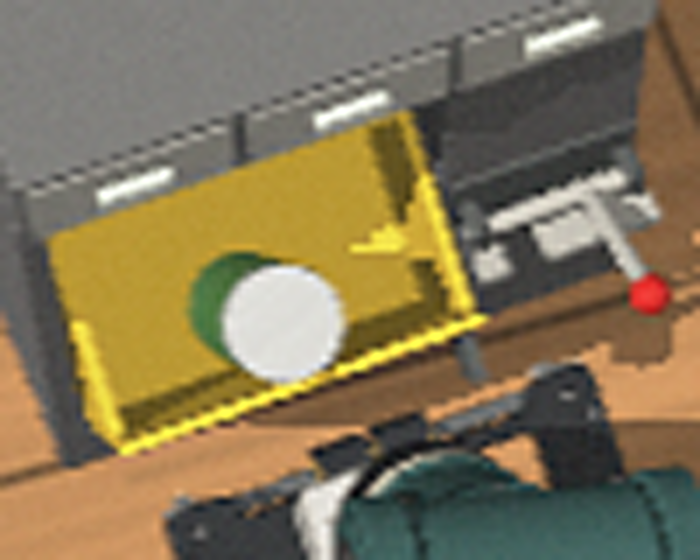

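The top view puts the fingertip ends at crop (330,402). Together with the wrist ray, that gives a tip at about tool z = -24 mm, not +11 mm. So the tips are about 35 mm shorter than I assumed, and they cleared the lip and touched the lid. The bin (about 0.57) and the jar are unchanged. I'll re-plan with this tip.

```bash
cat >> wp.py <<'E'
def tip2(R,X): return np.array(X)-R@np.array([.008,0,-.024])
E
python3 - <<'E'
from wp import *
o=get_obs();R=Ro.from_euler('xyz',o["ee_rot"]).as_matrix();pr=np.zeros(3)
for X in (cab(P,binp(.57,.08,-.02,0))[0],cab(P,binp(.57,.08,0,0))[0],cab(P,binp(.45,.08,0,0))[0],cab(P,binp(.3,.08,0,0))[0],cab(P,binp(.15,.08,0,0))[0],cab(P,binp(0,.08,0,0))[0]):
    d=delta(tip2(R,X));print(tip2(R,X).round(3),d.round(2),(d-pr).round(2));pr=d
E
```

```text
[0.563 0.017 0.062] [ 1.   -0.01  4.51] [ 1.   -0.01  4.51]
[0.58  0.019 0.073] [3.   0.   4.56] [2.   0.01 0.05]
[0.588 0.019 0.078] [3.96 0.01 4.64] [0.96 0.   0.08]
[0.6   0.02  0.082] [5.13 0.01 4.9 ] [1.17 0.   0.26]
[0.611 0.021 0.085] [6.24 0.   5.33] [ 1.12 -0.01  0.43]
[0.623 0.022 0.086] [ 7.28 -0.01  5.93] [ 1.04 -0.01  0.6 ]
```

```bash
python3 -m crank '[{"tx":0,"ty":0,"tz":1.5,"twist":0,"grip":0},{"tx":0,"ty":0,"tz":1.5,"twist":0,"grip":0},{"tx":0.5,"ty":0,"tz":1.5,"twist":0,"grip":0},{"tx":0.5,"ty":0,"tz":0,"twist":0,"grip":0},{"tx":0.4,"ty":0,"tz":0,"twist":0,"grip":0},{"tx":0.4,"ty":0,"tz":0,"twist":0,"grip":0},{"tx":0.4,"ty":0,"tz":0,"twist":0,"grip":0}]'; python3 -m crank '[{"tx":0.4,"ty":0,"tz":0,"twist":0,"grip":0},{"tx":0.4,"ty":0,"tz":0,"twist":0,"grip":0},{"tx":0.3,"ty":0,"tz":0,"twist":0,"grip":0},{"tx":0.3,"ty":0,"tz":0,"twist":0,"grip":0}]'; python3 - <<'E'
from wp import *
o=get_obs();R=Ro.from_euler('xyz',o["ee_rot"]).as_matrix()
p=cams.snapshot("wrist");wristcam(p,o);save(p,"w16.png");T=cams.snapshot("top");save(T,"t16.png",(215,160,295,220),9)
for th in (.4,.45,.5,.55): print(th,((proj(T,cab(P,[binp(th,.105,0,.0825),binp(th,.105,0,-.0825)]))-[215,160])*9).round(0).tolist())
E
```

```text
time: 28.25
tool_pos: [0.5731, 0.0181, 0.0695]
ee_rot: [3.108, -0.596, 0.08]
wrist_force: [-0.6, -0.1, 0.4]
width: 0.0006
time: 28.75
tool_pos: [0.5833, 0.0191, 0.0752]
ee_rot: [3.108, -0.592, 0.08]
wrist_force: [-3.3, -1.2, -1.0]
width: 0.0008
0.4 [[62.0, 248.0], [579.0, 219.0]]
0.45 [[64.0, 263.0], [579.0, 235.0]]
0.5 [[65.0, 279.0], [580.0, 250.0]]
0.55 [[66.0, 294.0], [580.0, 265.0]]
```

View pics/w16.png

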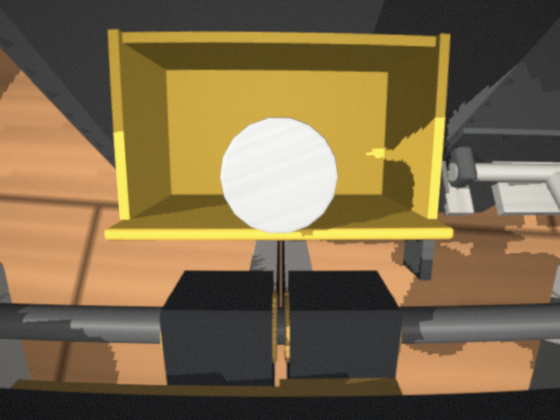

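View pics/t16.png

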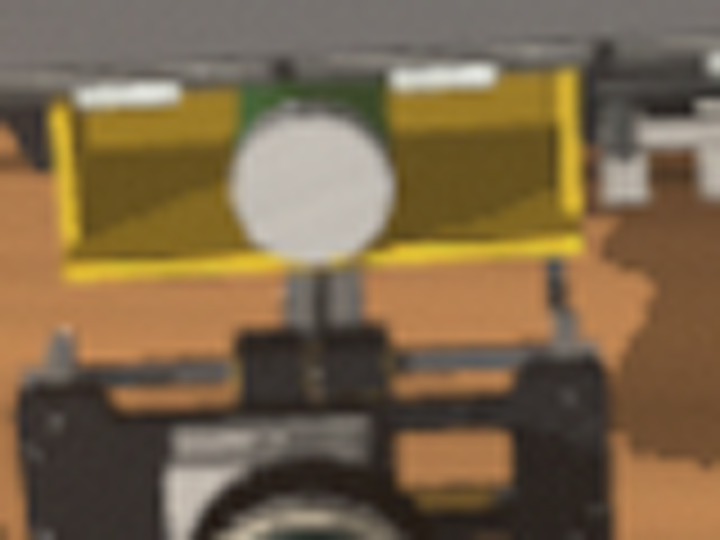

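The tips are now under the lip, on the panel's outer face, and the bin is moving (about 0.50). Continuing slowly.

```bash
python3 -m crank '[{"tx":0.4,"ty":0,"tz":0.05,"twist":0,"grip":0},{"tx":0.4,"ty":0,"tz":0.05,"twist":0,"grip":0},{"tx":0.4,"ty":0,"tz":0.1,"twist":0,"grip":0},{"tx":0.4,"ty":0,"tz":0.1,"twist":0,"grip":0}]'; python3 -m crank '[{"tx":0.4,"ty":0,"tz":0.15,"twist":0,"grip":0},{"tx":0.4,"ty":0,"tz":0.15,"twist":0,"grip":0},{"tx":0.4,"ty":0,"tz":0.15,"twist":0,"grip":0}]';  python3 - <<'E'
from wp import *
o=get_obs();R=Ro.from_euler('xyz',o["ee_rot"]).as_matrix()
p=cams.snapshot("wrist");wristcam(p,o);save(p,"w17.png");T=cams.snapshot("top");save(T,"t17.png",(215,150,295,210),9)
for th in (0,.1,.2,.3): print(th,((proj(T,cab(P,[binp(th,.105,0,.0825),binp(th,.105,0,-.0825)]))-[215,150])*9).round(0).tolist())
for th in (.3,.2,.1,0): print(th,delta(tip2(R,cab(P,binp(th,.08,0,0))[0])).round(2))
E
```

```text
time: 29.45
tool_pos: [0.5994, 0.0202, 0.0828]
ee_rot: [3.108, -0.595, 0.08]
wrist_force: [-2.4, -0.4, -3.0]
width: 0.0003
time: 29.82
tool_pos: [0.6119, 0.0211, 0.086]
ee_rot: [3.108, -0.595, 0.08]
wrist_force: [-2.8, -0.9, -2.3]
width: 0.0002
0 [[54.0, 207.0], [572.0, 179.0]]
0.1 [[56.0, 240.0], [574.0, 212.0]]
0.2 [[58.0, 273.0], [575.0, 245.0]]
0.3 [[60.0, 306.0], [577.0, 277.0]]
0.3 [-1.33 -0.   -0.33]
0.2 [-0.58 -0.01 -0.06]
0.1 [ 0.14 -0.01  0.29]
0 [ 0.82 -0.02  0.7 ]
```

View pics/w17.png

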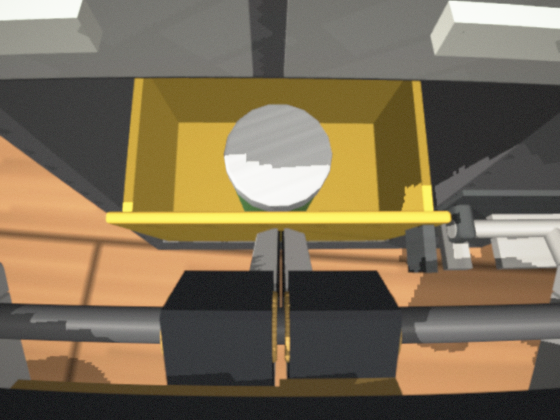

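View pics/t17.png

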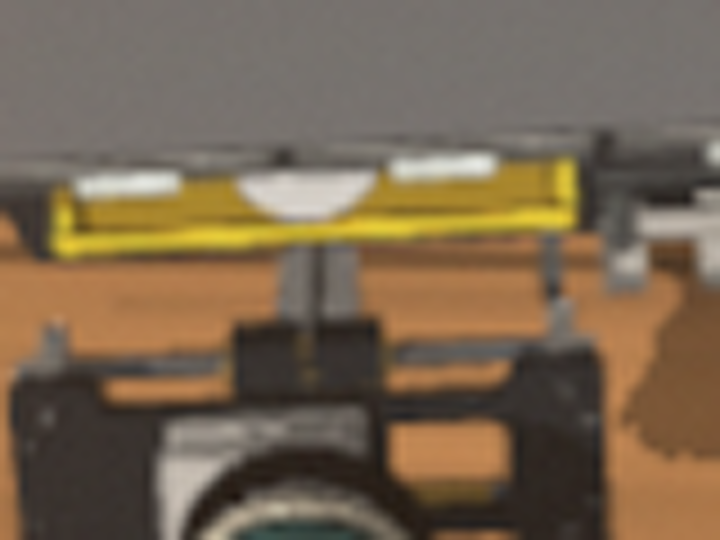

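θ is now about 0.14 and the jar is standing. I'll do the last stretch in smaller rows and watch the force.

```bash
python3 -m crank '[{"tx":0.3,"ty":0,"tz":0.15,"twist":0,"grip":0},{"tx":0.3,"ty":0,"tz":0.15,"twist":0,"grip":0}]' | grep -v rot; python3 -m crank '[{"tx":0.2,"ty":0,"tz":0.1,"twist":0,"grip":0},{"tx":0.2,"ty":0,"tz":0.1,"twist":0,"grip":0}]'| grep -v rot;  python3 -m crank '[{"tx":0.2,"ty":0,"tz":0.1,"twist":0,"grip":0},{"tx":0,"ty":0,"tz":0,"twist":0,"grip":0}]'| grep -v rot;python3 - <<'E'
from wp import *
o=get_obs();R=Ro.from_euler('xyz',o["ee_rot"]).as_matrix()
p=cams.snapshot("wrist");wristcam(p,o);save(p,"w18.png");T=cams.snapshot("top");save(T,"t18.png",(215,150,295,210),9)
E
```

```text
time: 30.28
tool_pos: [0.6187, 0.0214, 0.0874]
wrist_force: [-1.7, 1.0, -0.2]
width: 0.0007
time: 30.52
tool_pos: [0.623, 0.0217, 0.0876]
wrist_force: [-2.4, 0.4, -0.0]
width: 0.0004
time: 30.78
tool_pos: [0.625, 0.0218, 0.0877]
wrist_force: [-1.8, 0.6, -0.7]
width: 0.0005
```

View pics/w18.png

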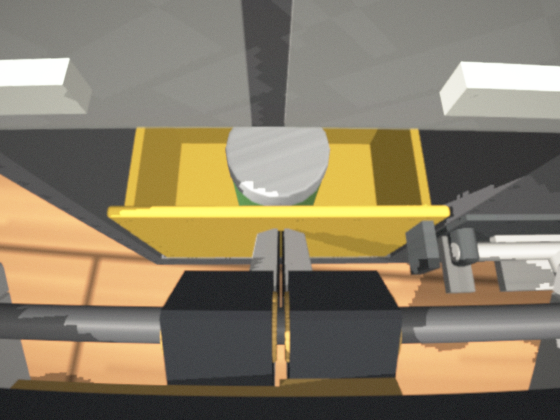

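View pics/t18.png

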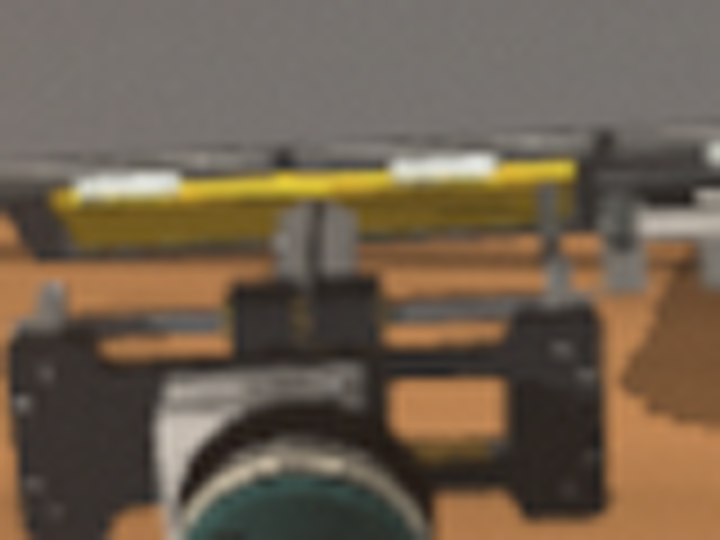

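```bash
python3 -m crank '[{"tx":0.2,"ty":0,"tz":0.1,"twist":0,"grip":0},{"tx":0,"ty":0,"tz":0,"twist":0,"grip":0}]' | grep -v rot; python3 -m crank '[{"tx":0.2,"ty":0,"tz":0.1,"twist":0,"grip":0},{"tx":0,"ty":0,"tz":0,"twist":0,"grip":0}]'| grep -v rot
```

```text
time: 31.22
tool_pos: [0.6257, 0.0219, 0.0873]
wrist_force: [-9.6, -0.9, 4.1]
width: 0.0004
time: 31.48
tool_pos: [0.6261, 0.022, 0.0872]
wrist_force: [-21.0, -0.4, 9.7]
width: 0.0003
```

Hard stop: the force rises to 21 N without motion, so the bin is shut. Backing off and planning the bolt.

```bash
python3 -m crank '[{"tx":-0.4,"ty":0,"tz":-1,"twist":0,"grip":0},{"tx":0,"ty":0,"tz":-4,"twist":0,"grip":0},{"tx":0,"ty":0,"tz":-5,"twist":0,"grip":0},{"tx":0,"ty":0,"tz":0,"twist":0,"grip":0}]' | grep -v rot; python3 - <<'E'
from wp import *
np.set_printoptions(precision=3,suppress=True)
o=get_obs();R=Ro.from_euler('xyz',o["ee_rot"]).as_matrix();pr=np.zeros(3)
def tc(X): return np.array(X)-R@np.array([0,0,-.024])
print(R[:,0],R[:,1],R[:,2])
for X in ([-.055,-.19,.175],[-.047,-.19,.100],[-.047,-.1668,.1],[-.047,-.132,.1]):
    d=delta(tc(cab(P,X)[0]));print(X,tc(cab(P,X)[0]),d.round(2),(d-pr).round(2));pr=d
p=cams.snapshot("wrist");wristcam(p,o);save(p,"w19.png");T=cams.snapshot("top");save(T,"t19.png",(205,140,345,240),5.5)
ph=.26
print(proj(p,cab(P,[[-.014-.068*np.cos(ph),-.1498,.115+.068*np.sin(ph)],binp(0,.105,0,.0825),binp(0,.105,0,-.0825)])).round(0).tolist())
E
```

```text
time: 31.98
tool_pos: [0.5724, 0.0204, 0.1765]
wrist_force: [-0.0, -0.3, 0.5]
width: 0.0003
[0.824 0.066 0.563] [ 0.061 -0.998  0.028] [ 0.564  0.011 -0.826]
[-0.055, -0.19, 0.175] [ 0.589 -0.171  0.155] [-0.63 19.21  2.05] [-0.63 19.21  2.05]
[-0.047, -0.19, 0.1] [ 0.597 -0.171  0.08 ] [-4.19 18.99  8.7 ] [-3.56 -0.22  6.65]
[-0.047, -0.1668, 0.1] [ 0.595 -0.147  0.08 ] [-4.18 16.67  8.63] [ 0.02 -2.32 -0.07]
[-0.047, -0.132, 0.1] [ 0.592 -0.113  0.08 ] [-4.15 13.19  8.53] [ 0.02 -3.48 -0.1 ]
[[493.0, 288.0], [171.0, 183.0], [389.0, 183.0]]
```

View pics/w19.png

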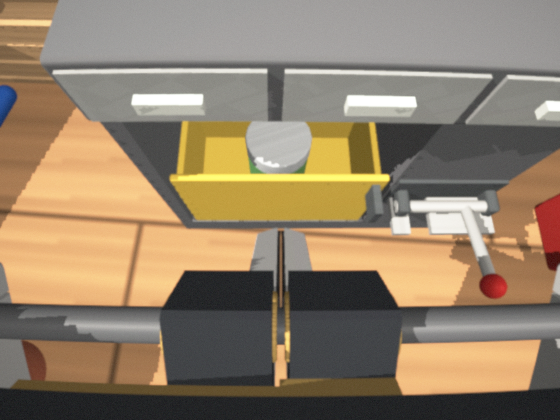

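View pics/t19.png

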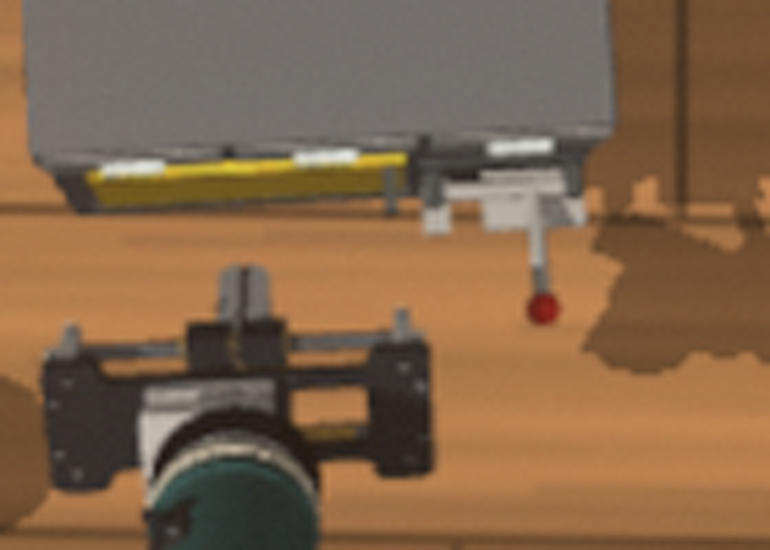

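The bin is shut with the jar upright in it (lid at wrist (279,145)). The knob is at (493,287), against (493,288) predicted. I'll move over to the right of the handle.

```bash
python3 -m crank '[{"tx":0,"ty":4.8,"tz":0,"twist":0,"grip":0},{"tx":0,"ty":4.8,"tz":0,"twist":0,"grip":0},{"tx":-0.3,"ty":4.8,"tz":1,"twist":0,"grip":0},{"tx":-0.3,"ty":4.8,"tz":1,"twist":0,"grip":0},{"tx":0,"ty":0,"tz":0,"twist":0,"grip":0}]' | grep -v rot; python3 - <<'E'
from wp import *
np.set_printoptions(precision=3,suppress=True)
o=get_obs();R=Ro.from_euler('xyz',o["ee_rot"]).as_matrix();pr=np.zeros(3)
def tc(X): return np.array(X)-R@np.array([0,0,-.024])
for X in ([-.055,-.19,.175],[-.047,-.19,.100],[-.047,-.1668,.1],[-.047,-.132,.1]):
    d=delta(tc(cab(P,X)[0]));print(X,d.round(2),(d-pr).round(2));pr=d
p=cams.snapshot("wrist");wristcam(p,o);save(p,"w20.png");T=cams.snapshot("top");save(T,"t20.png",(225,140,365,240),5.5)
E
```

```text
time: 32.8
tool_pos: [0.587, -0.174, 0.1503]
wrist_force: [-0.6, 0.5, -0.3]
width: 0.0006
[-0.055, -0.19, 0.175] [ 0.27  0.04 -0.2 ] [ 0.27  0.04 -0.2 ]
[-0.047, -0.19, 0.1] [-3.25 -0.16  6.47] [-3.52 -0.2   6.67]
[-0.047, -0.1668, 0.1] [-3.24 -2.48  6.41] [ 0.01 -2.32 -0.06]
[-0.047, -0.132, 0.1] [-3.23 -5.96  6.31] [ 0.01 -3.48 -0.1 ]
```

View pics/w20.png

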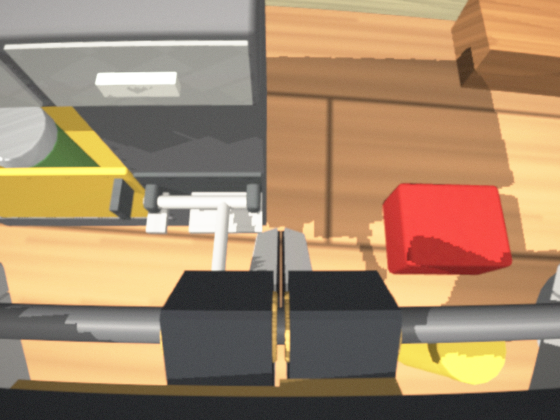

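View pics/t20.png

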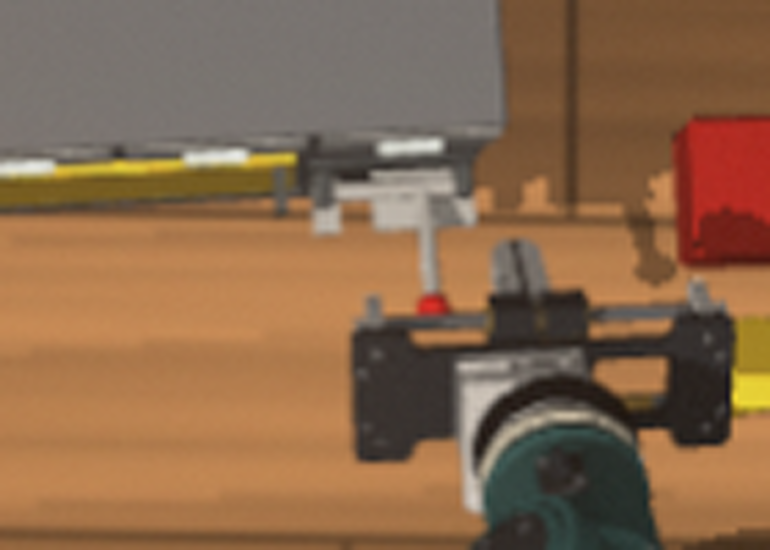

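```bash
python3 - <<'E'
from wp import *
np.set_printoptions(precision=3,suppress=True)
o=get_obs();R=Ro.from_euler('xyz',o["ee_rot"]).as_matrix();pr=np.zeros(3)
def tc(X): return np.array(X)-R@np.array([0,0,-.024])
for X in ([-.069,-.19,.116],[-.069,-.1765,.116],[-.069,-.1365,.116]):
    d=delta(tc(cab(P,X)[0]));print(X,d.round(2),(d-pr).round(2));pr=d
E
```

```text
[-0.069, -0.19, 0.116] [-4.38  0.02  4.05] [-4.38  0.02  4.05]
[-0.069, -0.1765, 0.116] [-4.37 -1.33  4.02] [ 0.01 -1.35 -0.04]
[-0.069, -0.1365, 0.116] [-4.34 -5.32  3.9 ] [ 0.03 -4.   -0.11]
```

```bash
python3 -m crank '[{"tx":-2.2,"ty":0,"tz":2,"twist":0,"grip":0},{"tx":-2.2,"ty":0,"tz":2,"twist":0,"grip":0},{"tx":0,"ty":-0.8,"tz":0,"twist":0,"grip":0},{"tx":0,"ty":-0.8,"tz":0,"twist":0,"grip":0},{"tx":0,"ty":-0.5,"tz":0,"twist":0,"grip":0},{"tx":0,"ty":0,"tz":0,"twist":0,"grip":0}]' | grep -v rot; python3 - <<'E'
from wp import *
T=cams.snapshot("top");save(T,"t21.png",(255,150,345,215),8)
p=cams.snapshot("wrist");save(p,"w21.png")
E
```

```text
time: 33.85
tool_pos: [0.5736, -0.1521, 0.0976]
wrist_force: [0.0, 0.8, -0.1]
width: 0.0004
```

View pics/t21.png

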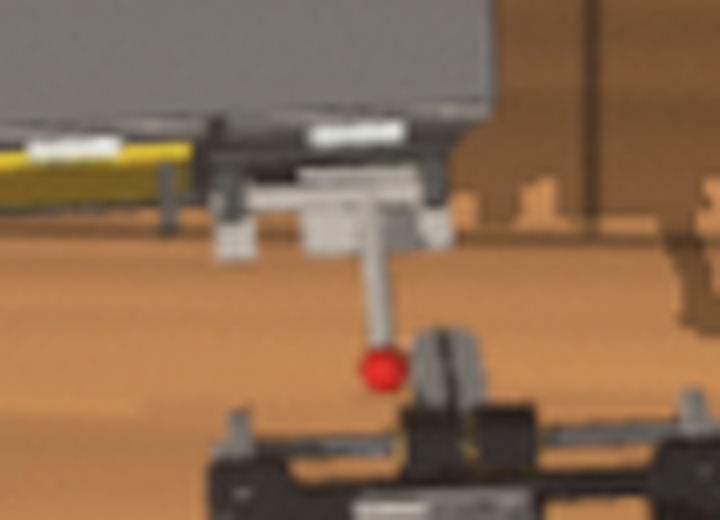

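View pics/w21.png

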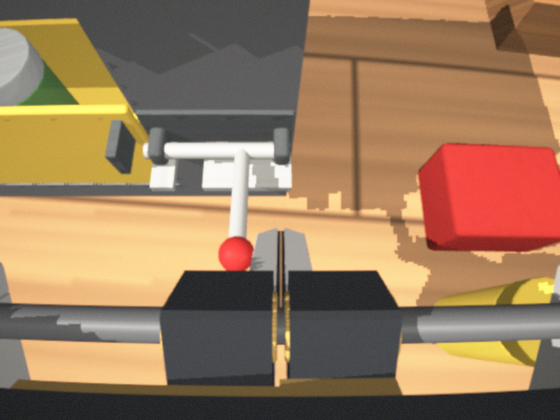

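The knob is right beside the fingers. Sliding the bolt across.

```bash
python3 -m crank '[{"tx":0,"ty":-0.5,"tz":0,"twist":0,"grip":0},{"tx":0,"ty":-0.5,"tz":0,"twist":0,"grip":0},{"tx":0,"ty":-0.5,"tz":0,"twist":0,"grip":0},{"tx":0,"ty":-0.5,"tz":0,"twist":0,"grip":0},{"tx":0,"ty":-0.5,"tz":0,"twist":0,"grip":0},{"tx":0,"ty":-0.5,"tz":0,"twist":0,"grip":0}]' | grep -v rot;python3 -m crank '[{"tx":0,"ty":-0.3,"tz":0,"twist":0,"grip":0},{"tx":0,"ty":-0.3,"tz":0,"twist":0,"grip":0},{"tx":0,"ty":0,"tz":0,"twist":0,"grip":0}]' | grep -v rot;python3 - <<'E'
from wp import *
T=cams.snapshot("top");save(T,"t22.png",(255,150,345,215),8)
p=cams.snapshot("wrist");save(p,"w22.png")
E
```

```text
time: 34.8
tool_pos: [0.5708, -0.1221, 0.0949]
wrist_force: [-1.3, -1.3, 1.7]
width: 0.0003
time: 35.17
tool_pos: [0.5706, -0.118, 0.095]
wrist_force: [-1.1, -5.9, -0.6]
width: 0.0004
```

View pics/w22.png

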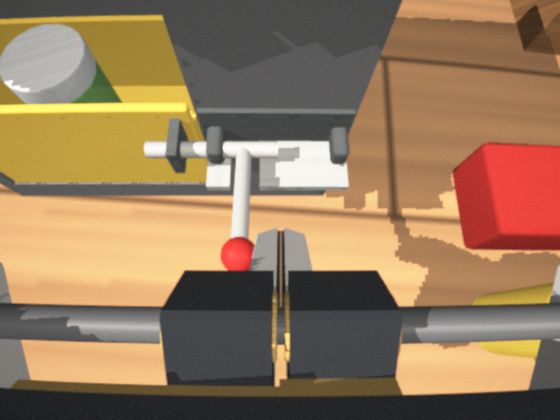

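```bash
python3 -m crank '[{"tx":0,"ty":-0.3,"tz":0,"twist":0,"grip":0},{"tx":0,"ty":0,"tz":0,"twist":0,"grip":0}]' | grep -v rot;python3 - <<'E'
from wp import *
from scipy.optimize import least_squares
o=get_obs();p=cams.snapshot("wrist");wristcam(p,o);T=cams.snapshot("top")
save(T,"t23.png",(255,150,345,215),8);save(p,"w23.png",(140,120,360,280),3.5)
for q in (.03,.035,.04): 
  k=cab(P,[[-.014-.068*np.cos(.26),-.155+q,.115+.068*np.sin(.26)]]);print(q,proj(p,k).round(0),((proj(T,k)-[255,150])*8).round(0))
E
```

```text
time: 35.62
tool_pos: [0.5706, -0.1176, 0.0955]
wrist_force: [-3.0, -11.7, 0.5]
width: 0.0003
0.03 [[262. 257.]] [[320. 374.]]
0.035 [[251. 257.]] [[306. 375.]]
0.04 [[241. 257.]] [[292. 376.]]
```

View pics/t23.png

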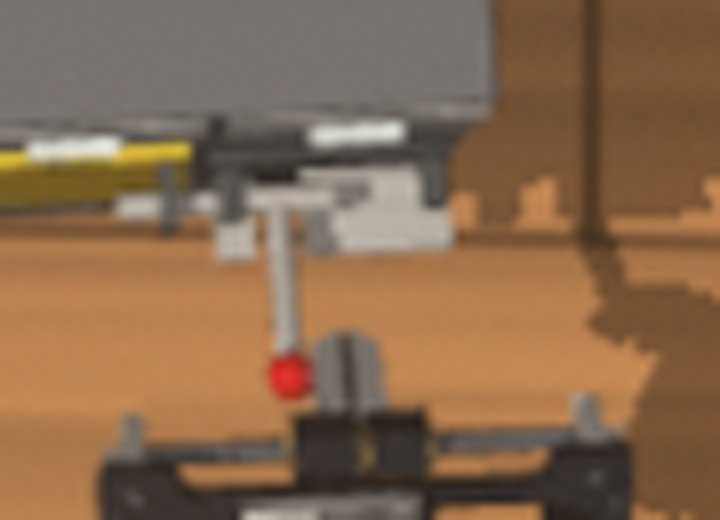

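View pics/w23.png

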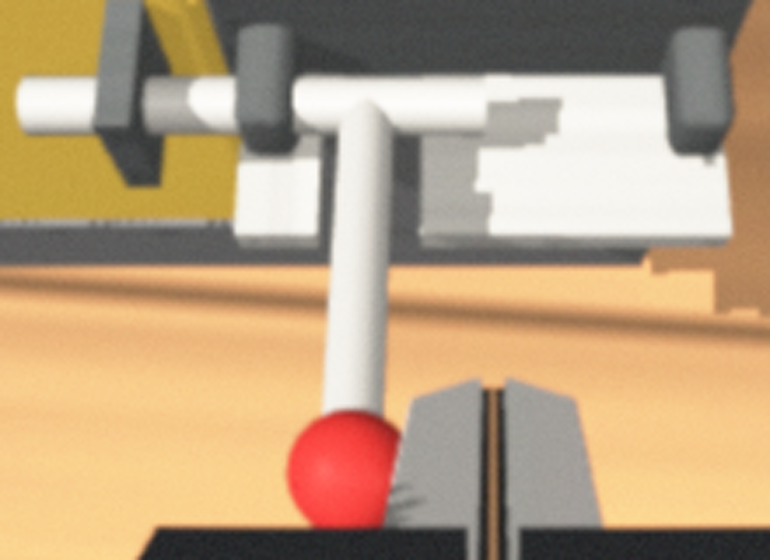

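The bolt is fully across: the knob is at top-crop (290,377), against (292,376) predicted for 40 mm, with 11.7 N at the stop. Next I'll go above the handle and press it down.

```bash
python3 - <<'E'
from wp import *
np.set_printoptions(precision=3,suppress=True)
o=get_obs();R=Ro.from_euler('xyz',o["ee_rot"]).as_matrix();pr=np.zeros(3)
def tl(X): return np.array(X)-R@np.array([-.006,0,-.024])
def con(ph,r=.055,h=.0045): return [-.014-r*np.cos(ph)-h*np.sin(ph),-.115,.115-r*np.sin(ph)+h*np.cos(ph)]
c0=con(-.26)
print(c0,con(.95))
for n,X in (("up",[c0[0],-.140,.17]),("over",[c0[0],-.115,.17]))+tuple((f"{ph}",con(ph)) for ph in (-.26,-.1,.1,.3,.5,.7,.85,.95)):
    d=delta(tl(cab(P,X)[0]));print(n,d.round(2),(d-pr).round(2));pr=d
E
```

```text
[np.float64(-0.06599458631388354), -0.115, np.float64(0.13348818525567382)] [np.float64(-0.04965293969206577), -0.115, np.float64(0.07287972113917192)]
up [ 3.91  0.68 -4.33] [ 3.91  0.68 -4.33]
over [ 3.93 -1.82 -4.42] [ 0.02 -2.5  -0.09]
-0.26 [ 1.88 -1.94 -1.4 ] [-2.05 -0.13  3.02]
-0.1 [ 1.22 -1.97 -0.82] [-0.67 -0.03  0.58]
0.1 [ 0.53 -2.01  0.03] [-0.69 -0.04  0.86]
0.3 [ 0.02 -2.05  1.01] [-0.51 -0.04  0.98]
0.5 [-0.28 -2.09  2.07] [-0.3  -0.04  1.06]
0.7 [-0.37 -2.13  3.17] [-0.09 -0.04  1.1 ]
0.85 [-0.28 -2.16  3.99] [ 0.08 -0.03  0.82]
0.95 [-0.16 -2.18  4.53] [ 0.12 -0.02  0.54]
```

```bash
python3 -m crank '[{"tx":0,"ty":0.7,"tz":0,"twist":0,"grip":0},{"tx":2,"ty":0,"tz":-2.2,"twist":0,"grip":0},{"tx":1.9,"ty":0,"tz":-2.2,"twist":0,"grip":0},{"tx":0,"ty":-1.2,"tz":0,"twist":0,"grip":0},{"tx":0,"ty":-1.3,"tz":0,"twist":0,"grip":0},{"tx":-0.8,"ty":-0.1,"tz":1.2,"twist":0,"grip":0},{"tx":0,"ty":0,"tz":0,"twist":0,"grip":0}]' | grep -v rot;python3 - <<'E'
from wp import *
o=get_obs();p=cams.snapshot("wrist");T=cams.snapshot("top")
save(T,"t24.png",(255,150,345,215),8);save(p,"w24.png")
E
```

```text
time: 36.8
tool_pos: [0.5748, -0.0916, 0.1337]
wrist_force: [-0.1, -0.8, -0.4]
width: 0.0006
```

View pics/w24.png

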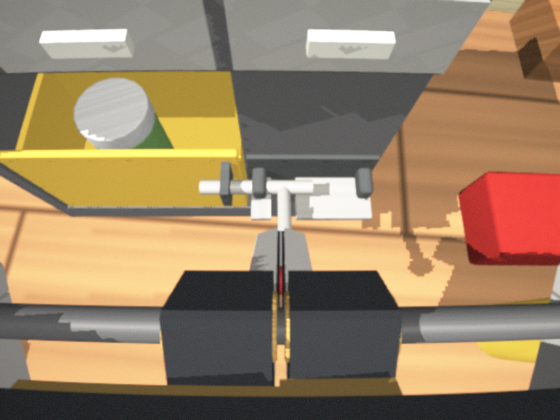

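View pics/t24.png

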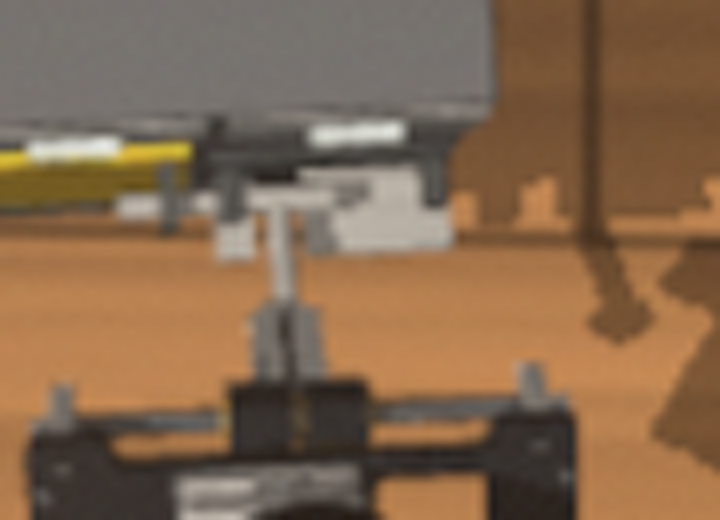

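```bash
python3 -m crank '[{"tx":-0.4,"ty":0,"tz":0.6,"twist":0,"grip":0},{"tx":-0.4,"ty":0,"tz":0.6,"twist":0,"grip":0},{"tx":-0.4,"ty":0,"tz":0.6,"twist":0,"grip":0},{"tx":-0.3,"ty":0,"tz":0.3,"twist":0,"grip":0},{"tx":-0.3,"ty":0,"tz":0.3,"twist":0,"grip":0},{"tx":-0.3,"ty":0,"tz":0.4,"twist":0,"grip":0},{"tx":-0.3,"ty":0,"tz":0.5,"twist":0,"grip":0}]' | grep -v rot;python3 -m crank '[{"tx":-0.3,"ty":0,"tz":0.5,"twist":0,"grip":0},{"tx":-0.2,"ty":0,"tz":0.5,"twist":0,"grip":0}]' | grep -v rot; python3 - <<'E'
from wp import *
o=get_obs();p=cams.snapshot("wrist");T=cams.snapshot("top")
save(T,"t25.png",(255,150,345,215),8);save(p,"w25.png")
E
```

```text
time: 37.88
tool_pos: [0.5756, -0.0942, 0.0972]
wrist_force: [-1.5, 0.5, 0.4]
width: 0.0004
time: 38.12
tool_pos: [0.577, -0.0943, 0.0858]
wrist_force: [0.3, -0.1, 0.1]
width: 0.0003
```

View pics/w25.png

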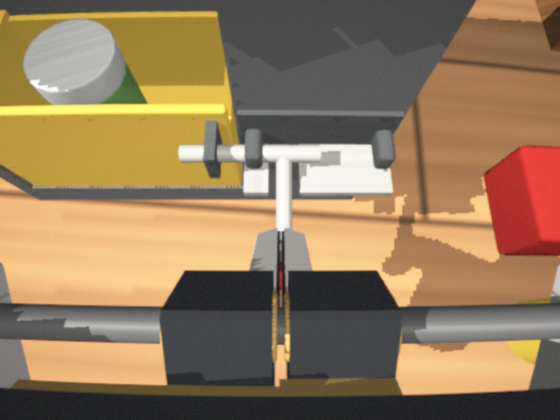

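View pics/t25.png

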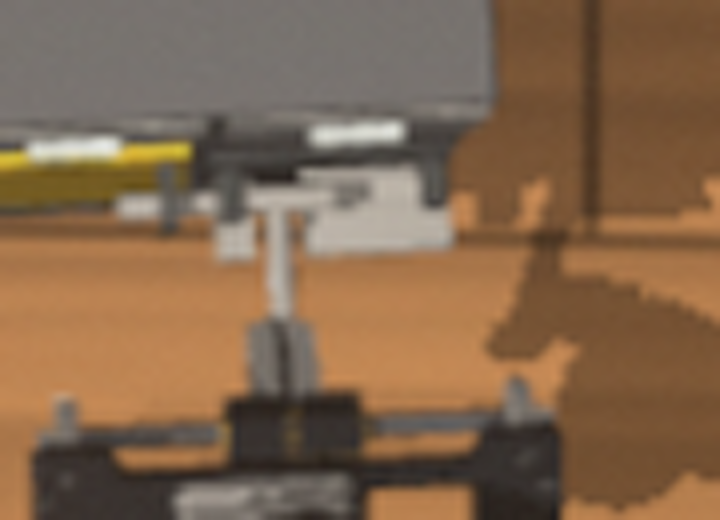

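```bash
python3 -m crank '[{"tx":-0.2,"ty":0,"tz":0.5,"twist":0,"grip":0},{"tx":-0.1,"ty":0,"tz":0.5,"twist":0,"grip":0},{"tx":0,"ty":0,"tz":0.5,"twist":0,"grip":0},{"tx":0,"ty":0,"tz":0.5,"twist":0,"grip":0}]' | grep -v rot;python3 -m crank '[{"tx":0,"ty":0,"tz":0.4,"twist":0,"grip":0},{"tx":0.1,"ty":0,"tz":0.4,"twist":0,"grip":0}]' | grep -v rot; python3 - <<'E'
from wp import *
o=get_obs();p=cams.snapshot("wrist");T=cams.snapshot("top")
save(T,"t26.png",(255,150,345,215),8);save(p,"w26.png")
E
```

```text
time: 38.83
tool_pos: [0.5857, -0.0942, 0.0674]
wrist_force: [-0.2, 0.2, -0.2]
width: 0.0004
time: 39.08
tool_pos: [0.5911, -0.0941, 0.0615]
wrist_force: [-1.6, -1.2, 0.0]
width: 0.0006
```

View pics/w26.png

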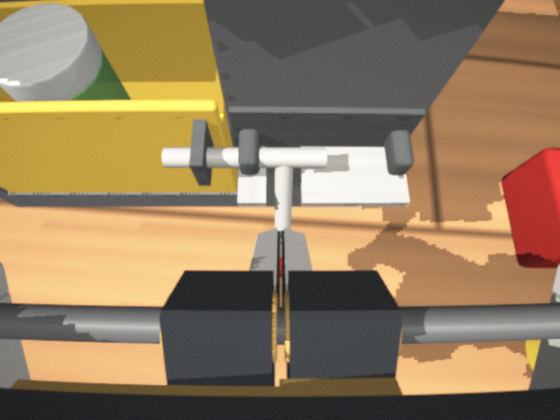

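View pics/t26.png

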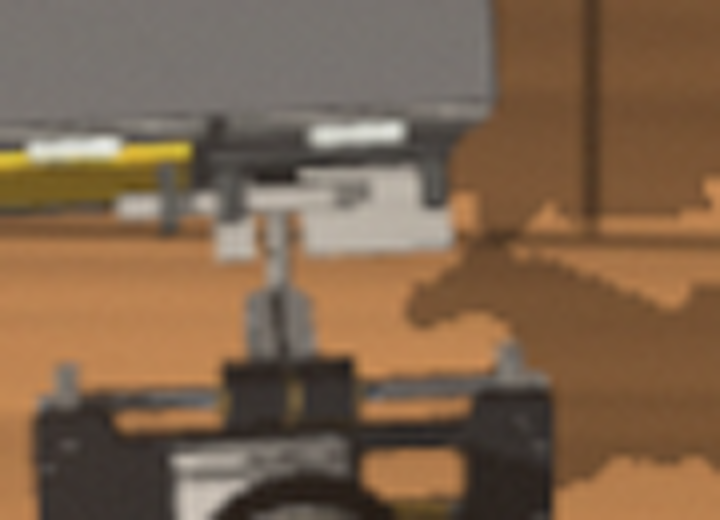

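```bash
python3 -m crank '[{"tx":0.1,"ty":0,"tz":0.4,"twist":0,"grip":0},{"tx":0.1,"ty":0,"tz":0.3,"twist":0,"grip":0}]' | grep -v rot;python3 -m crank '[{"tx":0.1,"ty":0,"tz":0.3,"twist":0,"grip":0},{"tx":0,"ty":0,"tz":0,"twist":0,"grip":0}]' | grep -v rot;python3 -m crank '[{"tx":0.1,"ty":0,"tz":0.2,"twist":0,"grip":0},{"tx":0,"ty":0,"tz":0,"twist":0,"grip":0}]' | grep -v rot
```

```text
time: 39.52
tool_pos: [0.5956, -0.0943, 0.0588]
wrist_force: [-34.5, -0.1, 27.0]
width: 0.0007
time: 39.78
tool_pos: [0.5963, -0.0949, 0.0582]
wrist_force: [-44.2, -2.1, 33.3]
width: 0.0004
time: 40.02
tool_pos: [0.5971, -0.0952, 0.0578]
wrist_force: [-57.0, -2.2, 43.7]
width: 0.0005
```

Stop reached. Backing off straight away along the tool axis, then clear.

```bash
python3 -m crank '[{"tx":-0.3,"ty":0,"tz":-0.7,"twist":0,"grip":0},{"tx":0,"ty":0,"tz":-2,"twist":0,"grip":0},{"tx":0,"ty":0,"tz":-5,"twist":0,"grip":0},{"tx":0,"ty":0,"tz":-5,"twist":0,"grip":0},{"tx":0,"ty":0,"tz":-3,"twist":0,"grip":0},{"tx":0,"ty":0,"tz":0,"twist":0,"grip":0}]' | grep -v rot; python3 - <<'E'
from wp import *
o=get_obs();p=cams.snapshot("wrist");wristcam(p,o);T=cams.snapshot("top");S=cams.snapshot("scene")
save(T,"t27.png",(205,100,345,215),5.4);save(p,"w27.png");save(S,"s27.png",(190,110,400,270),3.6)
for ph in (.5,.7,.8,.95):
    k=cab(P,[[-.014-.068*np.cos(ph),-.115,.115-.068*np.sin(ph)]]);print(ph,"W",proj(p,k).round(0),"T",((proj(T,k)-[205,100])*5.4).round(0))
E
```

```text
time: 40.78
tool_pos: [0.5116, -0.0968, 0.1863]
wrist_force: [-0.7, -0.0, -0.7]
width: 0.0003
0.5 W [[283. 215.]] T [[461. 522.]]
0.7 W [[282. 211.]] T [[459. 510.]]
0.8 W [[282. 208.]] T [[458. 502.]]
0.95 W [[281. 203.]] T [[457. 490.]]
```

View pics/w27.png

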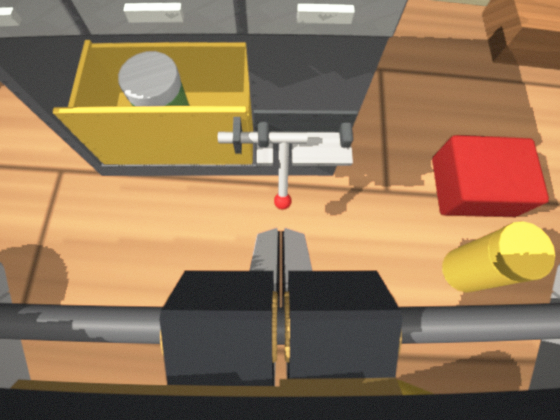

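View pics/t27.png

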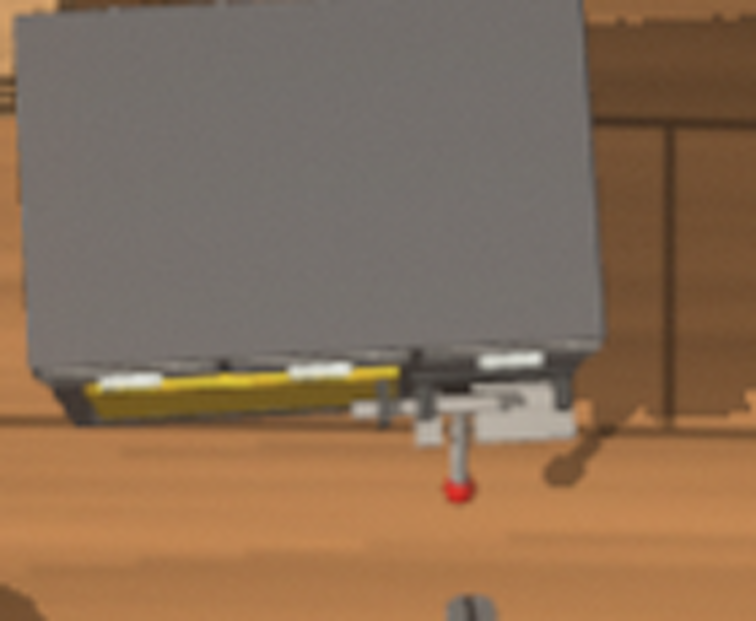

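View pics/s27.png

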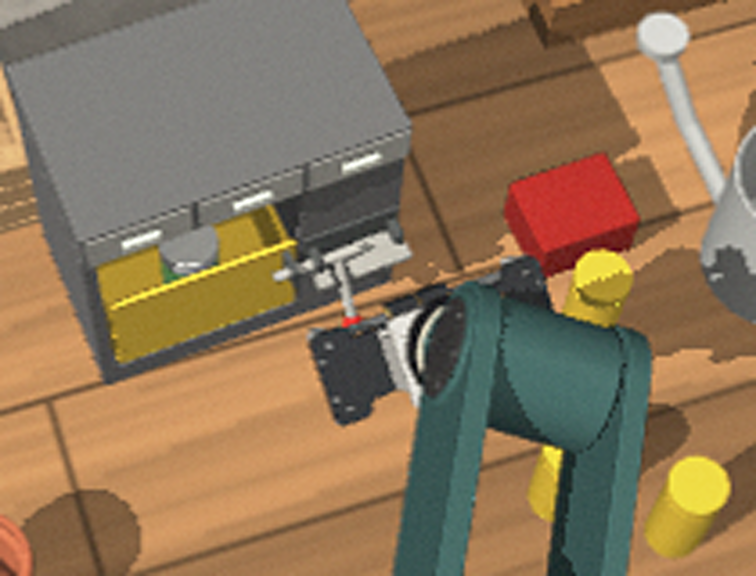

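The knob is at top-crop (457,490) and wrist (282,201), which matches 0.95 rad down. The rod is through the keeper, the bin is shut, the jar is upright and the gripper is clear. Handing in.

```bash
python3 - <<'E'
from h import *
print(get_obs()["time"],ticket.close_job())
E
```

```text
the job is handed in; nothing more can be done
41.025 None
```

The job is handed in at 41 s of the 67 s allowed. The green jar is standing in the bin, the bin is shut, and the bolt is across with its handle down.

**What I did**
- **Tilt:** A straight-down tool could not have shut the bin, because the gripper's body would have hit the fixed drawers first. I pushed the arm against its reach limit until the tool tilted about 0.6 rad, and kept that tilt from placing the jar onwards.
- **Jar:** I picked it up upright and lowered it along the bin's axis. It met the floor at about 9 N and the front panel at about 5 N, and I let go with the bin at about 0.58 rad.
- **Bin:** I eased it shut at about 0.5 rad/s or less until it met its stop.
- **Bolt:** I slid it across to its stop and pressed the handle down to its stop.

**Last checks**
- **Bin and jar:** The bin's lip is level with the front plane, and it stopped moving under 21 N. The jar is upright in it.
- **Bolt and handle:** The knob's position matches the bolt at 40 mm and the handle at about 0.95 rad.
- **Gripper:** It is clear, with about 0 N on the wrist.

**What went wrong or disagreed**
- **First closing push:** It passed over the lip and touched the jar's lid with about 7 N for a moment. In the pictures the fingertips are about 35 mm shorter than the stated 11 mm ahead of the TCP. I measured them and re-planned; the jar did not move.
- **Pick-up grip:** With tips that short, the grip at pick-up was probably on the lid and top edge of the jar, not lower on the glass as I had planned.
- **Handle stop:** I kept pressing for two more short moves after it met its stop, so the wrist reached about 72 N, under the 120 N limit.
- **Bystanders:** I kept clear of them and saw no contact, but I did not measure their positions again at the end.

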